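# Renew the row of check standards

## Task

Renew the row of check-standard vials in the rack with the three coloured cups: take out the used black-capped vial and stand it in the white carrier, in the compartment lined with the black foam pad, and move the three fresh vials from the carrier into the rack, each into the cup of its own cap colour (blue, yellow, red). Set the vials down upright and fully home without dropping or tipping any, let go of them all, and leave the glass beaker and the square glass cell where they are.

Things in the scene. Friction and masses are not known exactly. Their poses are not given: they have to be found in the camera images.
- vial_blue: fresh vial: upright round glass vial, 26 mm across and 93 mm tall, with a blue screw cap (29 mm across, the top 15 mm); about 40 g. Origin: centre of its underside, z up along the vial, yaw of no meaning. It starts in a compartment of the white carrier
- vial_yellow: fresh vial, the same but with a yellow cap; starts in the carrier
- vial_red: fresh vial, the same but with a red cap; starts in the carrier
- vial_black: used vial, the same but with a black cap; starts in the middle one of the rack's three cups, whichever colour that cup is
- well_blue: blue plastic cup in the light metal rack, for the blue-capped vial. Round, fixed, 32 mm tall; hollow 37 mm across, widening to 47 mm at the mouth (55 mm outside); inner floor 4 mm above its origin. Origin: centre of its underside, 6 mm above the bench; z up, y along the row of cups. Let the fingers close across the row (along this x axis) to clear the neighbours
- well_yellow: yellow plastic cup, for the yellow-capped vial; otherwise as well_blue. The rack (64 x 196 mm, fixed) carries three cups in a row, 60 mm apart, in any colour order; it stands to the left or the right, turned by up to 0.3 rad. Nothing of it is higher than the cups' mouths, 38 mm above the bench
- well_red: red plastic cup, the place of the red-capped vial; otherwise as well_blue
- foam_pad: black foam pad, 41 x 41 x 3 mm, fixed on the floor of one of the white carrier's four compartments, for the black-capped vial. Origin: centre of its underside, 4 mm above the bench; z up, y along the row. Compartments: 43 mm square inside, 46 mm apart, floor 4 mm and walls 36 mm above the bench; the others hold the fresh vials. Let the fingers close along this x axis
- beaker_250: bystander: empty clear glass beaker, 72 x 75 x 89 mm, standing between carrier and rack. Origin: centre of its underside. Behind it stands a fixed dispenser jug, over 0.4 m tall, whose nearest face is about 0.54 m ahead of the robot's base and reaches 70 mm either side of the robot's centre line: carry things past in front of it, within about 0.43 m of the base axis, over the beaker and the cell
- glass_cell_square: bystander: empty square clear glass cell, 36 x 36 x 42 mm, standing between carrier and rack. Origin: centre of its underside

How it is judged:
By the outcome, as a careful person would: the job done as asked, in the order asked, and still so for the second after the job is handed in, with the robot touching nothing.
It also fails if it takes over 128 s, if anything falls off the work surface, if the arm or the gripper's body presses on something with over 40 N, if the wrist force passes 120 N, or if a joint passes its speed limit or range.

## Robot

A 7-joint arm with a two-finger parallel gripper is mounted at the origin on a cart in front of the work surface, level with it; the furniture and walls round the work are solid. World frame = base frame: x ahead of the robot, y to its left, z up, the work surface at z = 0. Lengths are in m, angles in rad, forces in N, time in s.
With the tool pointing down it reaches from about 0.4 to 0.85 m from the base axis. Payload 10.4 kg.
Tool frame: the origin (TCP) lies on the centre line of the jaws, within the pads' length; the fingertips stand 11 mm ahead of it and the grasp point (between the pads) lies 8 mm behind it (tip_reach is the distance from the TCP to the fingertips, in m); z points along the fingers, y is the line along which they close (so a half turn about z gives the same grasp; the last joint's range is limited). The gripper opens to 85 mm and grips with 20 to 120 N. Pads are 22 mm wide; open, the fingers measure 114 mm over their backs; the gripper's body (76 mm by 85 mm) begins 54 mm behind the grasp point. The pads swing forward as they close: fully open they stand 13 mm farther back than shut.
Start: joints at [1.262, 0.332, -0.065, 1.46, 0.022, 1.35, -0.088], TCP at [0.176, -0.6, 0.242] pointing down, gripper open.
Joint ranges: [-2.6, 2.6], [-0.5, 2.12], [-1.47, 1.34], [0.16, 2.42], [-1.27, 4.41], [0.06, 2.06], [-2.6, 2.6]. Speed limits (rad/s): [2.22, 2.22, 2.79, 2.79, 3.14, 3.14, 3.14].

## Interface

Orientations are given as a unit quaternion [x, y, z, w].
In Python, from workcell import get_obs, camera, hand_in, tip_reach gives the robot as it stands. The module is installed in compiled form; this text tells all that it offers.
- The arm moves only by the tool move_arm, never from a script. Its argument "plan" is a list of rows, each an object with "delta_pos": the shift along the tool's x, y, z in m, a list of three; "turn": the turn, a rotation vector about the tool's x, y, z in rad, a list of three; "fingers": the closure, from 0 (fully open) to 1 (shut). A call has 1 to 12 rows; each row is the pose to reach, as a shift and turn from the pose commanded when the call began, along the tool's axes at that moment; what a row does not reach only later rows make up. A row lasts 1/8 s, in which the tool goes at most 62.5 mm and 10.7 degrees, less where a joint would pass 70% of its speed; a pose out of reach is approached as far as the arm can. A call with a gripper value outside its range is refused whole. The fingers move at their own pace and stop on an object; "force" is the grip in N (left out, the last holds). Time passes only in rows, so rows that repeat a pose let the fingers close. It gives the time, the measured TCP pose, the force, the opening and the grip force at its end, in the units of the state.
- get_obs(): the state, without advancing time (a new reading comes with each control period).
- camera(name): name is "scene" or "top"; returns a dict with "color" (400x640x3 uint8, red, green, blue), "range_z" (400x640 float32, m along the optical axis (not along the pixel's ray), 0 where there is no reading), "fx", "fy", "cx", "cy" (pixels), "R" (3x3) and "t" (3): a world point X has camera coordinates R X + t. Camera axes: x right, y down, z forward; pixel columns grow to the right and rows downward; lengths in m; the calibration is good to about 2 mm. A picture is of the moment at which its call begins.
- hand_in(): hands the job in; it is judged then, once.
The state is a dict: "clock": time; "joint_pos": joint angles; "joint_velocities": joint speeds; "tau": joint torques, N m; "position": TCP position; "ee_rot": TCP orientation; "ft_force": force on the tool from outside, world axes, zero at the start; "torque": the same for the moment, N m; "grip_width": opening from 0.0 (shut) to 1.0 (fully open); "grasp_force": force on a finger pad.
Only numpy, scipy, OpenCV 4.12 (cv2) and the standard library are available. Lean on these libraries where they do the work, as an engineer would, in place of code of your own. Each camera call takes 0.05 s, during which the arm holds its last target. There are 200 camera calls.

## Working session

There is one attempt and no reset: what is moved stays moved. The work goes in short steps, Python scripts to look and compute and a tool call to move; the robot and the scene stay as the last step left them, time stands still between calls to the robot, and variables do not carry over. Pictures are saved under pics/ and viewed, at most 14 in all, crops included, and the job is handed in when it is done.

Besides the shell and the picture viewer there is one more tool, called by a JSON object that holds its "api" and its "payload". move_arm: Moves the arm, as the interface text tells. Its arguments: {"type":"object","properties":{"plan":{"type":"array","items":{"type":"object","properties":{"delta_pos":{"type":"array","items":{"type":"number"}},"turn":{"type":"array","items":{"type":"number"}},"fingers":{"type":"number"}}}},"force":{"type":"number"}},"required":["plan"]}

```bash
mkdir -p pics
python3 - <<'E'
from workcell import get_obs, camera, tip_reach
import cv2,pickle,numpy as np
np.set_printoptions(precision=4,suppress=True)
o=get_obs();print(o,tip_reach)
for n in("scene","top"):
    c=camera(n);cv2.imwrite(f"pics/{n}0.png",c["color"][:,:,::-1]);pickle.dump(c,open(n+"0.pkl","wb"))
    print(n,c["fx"],c["cx"],c["cy"],c["R"],c["t"],-c["R"].T@c["t"])
E
```

```text
{'clock': 0.0, 'joint_pos': array([ 1.2624,  0.3329, -0.0647,  1.4609,  0.0216,  1.35  , -0.0885]), 'joint_velocities': array([ 0.0007,  0.0023, -0.0001, -0.0009,  0.0015, -0.0029,  0.0019]), 'tau': array([  0.0008, -62.5455,   0.0495, -39.1598,   0.0163,   0.01  ,
         0.    ]), 'position': array([ 0.1761, -0.5993,  0.2415]), 'ee_rot': array([ 0.9898,  0.1424, -0.0001, -0.0007]), 'ft_force': array([0.0311, 0.3789, 0.3922]), 'torque': array([-0.0465, -0.0081, -0.0398]), 'grasp_force': 0.0, 'grip_width': 0.9995519475178108} 0.011
scene 432.10694054643443 312.07613515414147 194.33680290056535 [[-0.7105 -0.7037 -0.0032]
 [-0.4924  0.5003 -0.7123]
 [ 0.5028 -0.5045 -0.7019]] [0.3593 0.2587 0.9312] [-0.0856  0.5932  0.839 ]
top 434.0998471959479 329.77107844078023 204.95441024634442 [[-0.1166 -0.9932 -0.0056]
 [-0.9699  0.1151 -0.2147]
 [ 0.2139 -0.0196 -0.9767]] [0.0427 0.4683 1.0952] [0.2249 0.0101 1.1705]
```

View pics/scene0.png

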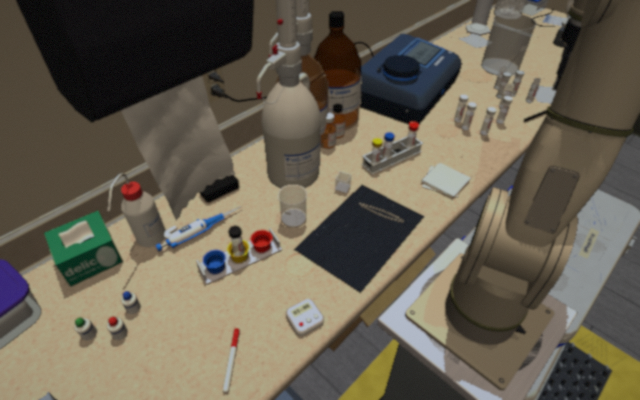

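View pics/top0.png

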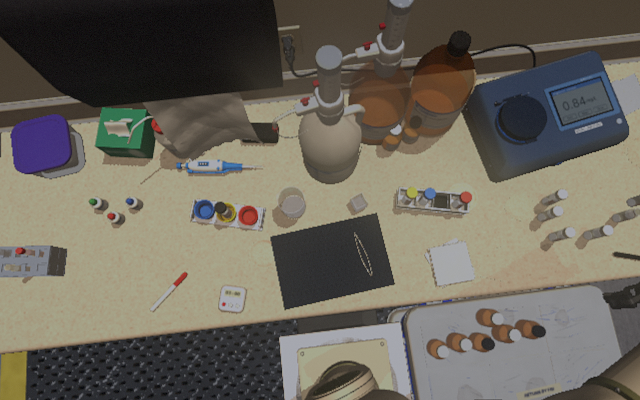

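The top view shows the rack at about (228,214), with cups blue (205,210), yellow with the black vial (227,212) and red (249,216). The carrier is at about (434,201), with vials yellow (412,193), blue (430,194) and red (466,198), and the foam compartment at about (441,201). The beaker is at (291,205) and the cell at (358,203). The scene view agrees. Next I'll zoom in and triangulate.

```bash
cat > h.py <<'E'
import numpy as np,cv2
np.set_printoptions(precision=4,suppress=True)
def ray(c,p):
    d=np.array([(p[0]-c["cx"])/c["fx"],(p[1]-c["cy"])/c["fy"],1.]);R=np.array(c["R"])
    return -R.T@c["t"],R.T@d
def onplane(c,p,z):
    o,d=ray(c,p);return o+d*(z-o[2])/d[2]
def proj(c,X):
    q=np.array(c["R"])@X+c["t"];return np.array([c["fx"]*q[0]/q[2]+c["cx"],c["fy"]*q[1]/q[2]+c["cy"]])
def tri(c1,p1,c2,p2):
    o1,d1=ray(c1,p1);o2,d2=ray(c2,p2)
    s=np.linalg.lstsq(np.stack([d1,-d2],1),o2-o1,rcond=None)[0]
    a,b=o1+s[0]*d1,o2+s[1]*d2
    return (a+b)/2,np.linalg.norm(a-b)
def blobs(c,roi,amin=6):
    x0,y0,x1,y1=roi;hsv=cv2.cvtColor(c["color"],cv2.COLOR_RGB2HSV)[y0:y1,x0:x1]
    H,S,V=[hsv[...,i].astype(int) for i in range(3)];out={}
    for n,m in dict(blue=(abs(H-110)<14)&(S>130)&(V>60),yellow=(abs(H-28)<8)&(S>150)&(V>90),red=((H<6)|(H>172))&(S>150)&(V>90),black=(V<60)).items():
        k,l,st,ce=cv2.connectedComponentsWithStats(m.astype(np.uint8))
        out[n]=[(ce[i]+[x0,y0],st[i,4],st[i,2:4]) for i in range(1,k) if st[i,4]>=amin]
    return out
E
python3 - <<'E'
from h import *;import pickle
S,T=[pickle.load(open(n+"0.pkl","rb")) for n in("scene","top")]
R=dict(Sc=(S,(355,115,425,175)),Tc=(T,(390,180,475,218)),Sr=(S,(190,220,290,285)),Tr=(T,(185,192,270,235)))
im=[]
for k,(c,r) in R.items():
    print(k)
    for n,b in blobs(c,r).items(): print(' ',n,[(x[0],int(x[1]),x[2]) for x in b])
    im.append(cv2.resize(cv2.resize(c["color"][r[1]:r[3],r[0]:r[2],::-1],None,fx=4,fy=4,interpolation=cv2.INTER_CUBIC),(400,int(400*(r[3]-r[1])/(r[2]-r[0])))))
h=[max(im[0].shape[0],im[2].shape[0]),max(im[1].shape[0],im[3].shape[0])]
P=lambda a,h:cv2.copyMakeBorder(a,0,h-a.shape[0],0,0,cv2.BORDER_CONSTANT)
o=np.vstack([np.hstack([P(im[0],h[0]),P(im[2],h[0])]),np.hstack([P(im[1],h[1]),P(im[3],h[1])])]);print(o.shape)
cv2.imwrite("pics/crops.png",o)
E
```

```text
Sc
  blue [(array([388.9787, 136.1702]), 47, array([9, 8], dtype=int32))]
  yellow [(array([376.9836, 141.9344]), 61, array([9, 9], dtype=int32))]
  red [(array([413.4179, 124.6716]), 67, array([10, 10], dtype=int32))]
  black [(array([407.2864, 117.5243]), 206, array([40,  8], dtype=int32)), (array([397.2143, 149.7857]), 14, array([6, 3], dtype=int32)), (array([367.6   , 163.6667]), 15, array([6, 6], dtype=int32))]
Tc
  blue []
  yellow []
  red [(array([466.3611, 196.8889]), 72, array([11, 11], dtype=int32))]
  black [(array([445. , 197.5]), 6, array([4, 3], dtype=int32))]
Sr
  blue [(array([208.1667, 224.5595]), 84, array([27, 17], dtype=int32)), (array([214.2881, 259.9525]), 295, array([21, 19], dtype=int32))]
  yellow [(array([237.9402, 249.8462]), 117, array([21, 18], dtype=int32))]
  red [(array([261.3048, 238.6394]), 269, array([22, 18], dtype=int32))]
  black [(array([234.7573, 232.0583]), 103, array([11, 11], dtype=int32)), (array([209.5294, 259.3529]), 17, array([7, 6], dtype=int32)), (array([218.1714, 269.3714]), 35, array([12,  7], dtype=int32))]
Tr
  blue [(array([203.3897, 210.2676]), 213, array([20, 19], dtype=int32))]
  yellow [(array([227.6757, 213.8108]), 111, array([19, 19], dtype=int32))]
  red [(array([247.8741, 215.277 ]), 278, array([19, 19], dtype=int32))]
  black [(array([219.6957, 207.3043]), 46, array([11, 11], dtype=int32)), (array([200.5 , 207.25]), 12, array([6, 9], dtype=int32))]
(544, 800, 3)
```

View pics/crops.png

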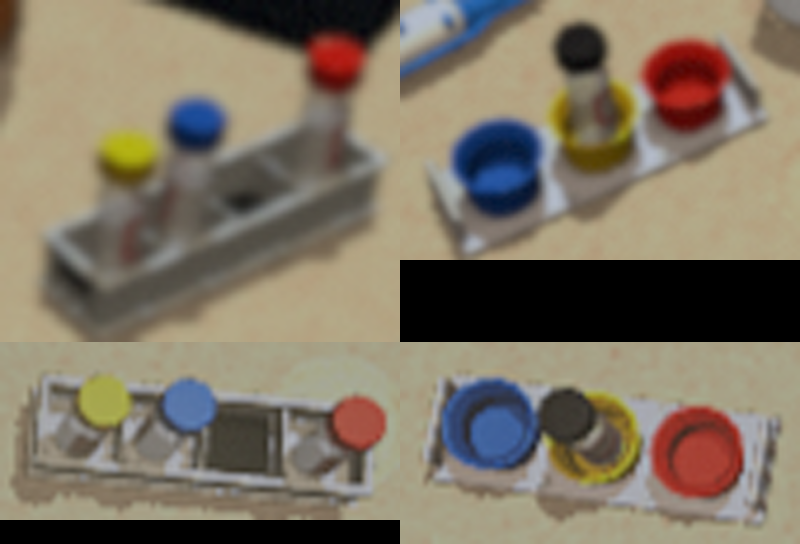

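The crops (scene on top, top camera below) show these things:
- **Carrier:** from its +y end the compartments hold yellow, blue, the empty one with the black pad, then red.
- **Rack:** from its +y end the cups are blue, yellow (holding the black vial) and red.
- **Vials:** all of them stand upright.

Now I'll measure positions.

```bash
cat >> h.py <<'E'
def mask(c,roi,col):
    x0,y0,x1,y1=roi;hsv=cv2.cvtColor(c["color"],cv2.COLOR_RGB2HSV)[y0:y1,x0:x1]
    H,S,V=[hsv[...,i].astype(int) for i in range(3)]
    m=dict(blue=(abs(H-110)<14)&(S>100)&(V>50),yellow=(abs(H-29)<8)&(S>125)&(V>60),red=((H<8)|(H>170))&(S>115)&(V>60),black=(V<70)&(S<120))[col]
    return m
def big(c,roi,col):
    k,l,st,ce=cv2.connectedComponentsWithStats(mask(c,roi,col).astype(np.uint8))
    i=1+np.argmax(st[1:,4]);return ce[i]+roi[:2],st[i],(l==i).astype(np.uint8)
def pts(c,roi):
    x0,y0,x1,y1=roi;v,u=np.mgrid[y0:y1,x0:x1];z=c["range_z"][y0:y1,x0:x1]
    q=np.stack([(u-c["cx"])/c["fx"]*z,(v-c["cy"])/c["fy"]*z,z],-1)
    P=(q-c["t"])@np.array(c["R"]);P[z<=0]=np.nan;return P
E
python3 - <<'E'
from h import *;import pickle
S,T=[pickle.load(open(n+"0.pkl","rb")) for n in("scene","top")]
rs=dict(yellow=((365,132,386,150),(402,183,421,203)),blue=((380,128,398,146),(421,184,441,204)),red=((403,117,423,134),(456,187,475,207)),black=((226,225,245,242),(212,200,229,216)))
for n,(a,b) in rs.items():
    ps,ss,_=big(S,a,n);pt,st,_=big(T,b,n)
    X,e=tri(S,ps,T,pt);zc=.1025-.006-.0075+.0065*0 if n!='black' else .0955
    zc=.0895 if n!='black' else .0955
    print(n,ps,ss[4],pt,st[4],'tri',X,e,'T plane',onplane(T,pt,zc),'S plane',onplane(S,ps,zc))
    P=pts(T,b).reshape(-1,3);P=P[P[:,2]>.06] if True else P
    q=P[P[:,2]>np.nanpercentile(P[:,2],60)-.006];print('   depth',len(q),np.median(q,0),(q.min(0)+q.max(0))/2)
print('cups')
rw=dict(blue=((198,247,230,273),(192,198,216,222)),yellow=((226,235,252,265),(215,202,238,224)),red=((248,228,276,252),(236,204,260,228)))
for n,(a,b) in rw.items():
    r=[]
    for c,roi in((S,a),(T,b)):
        m=big(c,roi,n)[2];h=cv2.convexHull(cv2.findContours(m,0,1)[0][0] if n!='yellow' else np.vstack(cv2.findContours(m,0,1)[0]))
        e=cv2.fitEllipse(h);r.append((np.array(e[0])+roi[:2],e[1]))
    pt=r[1][0];print(n,r,'T@.038',onplane(T,pt,.038),'tri',tri(S,r[0][0],T,pt))
    P=pts(T,b).reshape(-1,3);q=P[(P[:,2]>.03)&(P[:,2]<.045)];print('   depth rim',len(q),(q.min(0)+q.max(0))/2,np.ptp(q,axis=0))
print('carrier')
P=pts(T,(388,178,480,220)).reshape(-1,3);q=P[(P[:,2]>.028)&(P[:,2]<.044)]
print(len(q),np.median(q[:,2]),cv2.minAreaRect(q[:,:2].astype(np.float32)*1000))
P=pts(T,(434,192,447,208));print((P[...,2]*1000).round().astype(int))
E
```

```text
yellow [377.     141.6849] 73 [411.5111 192.5   ] 90 tri [ 0.4693 -0.2234  0.09  ] 4.5991328728252375e-06 T plane [ 0.4694 -0.2235  0.0895] S plane [ 0.4697 -0.2239  0.0895]
   depth 104 [ 0.4695 -0.2223  0.0955] [ 0.4697 -0.2222  0.0949]
blue [388.9107 136.3393] 56 [429.9222 193.2222] 90 tri [ 0.4628 -0.2706  0.0867] 0.0004942304962014691 T plane [ 0.462  -0.27    0.0895] S plane [ 0.461  -0.2673  0.0895]
   depth 106 [ 0.4619 -0.2669  0.0957] [ 0.4628 -0.2668  0.097 ]
red [413.2759 125.1724] 87 [465.598  196.8725] 102 tri [ 0.4414 -0.358   0.0918] 0.00019883704531893257 T plane [ 0.4418 -0.3588  0.0895] S plane [ 0.4431 -0.3609  0.0895]
   depth 114 [ 0.4417 -0.3564  0.0957] [ 0.4423 -0.357   0.0952]
black [234.7982 231.9908] 109 [219.9619 207.5714] 105 tri [0.4869 0.2662 0.0941] 0.0004359369645416709 T plane [0.4864 0.2658 0.0955] S plane [0.4861 0.2669 0.0955]
   depth 109 [0.4879 0.2656 0.1016] [0.4874 0.266  0.1008]
cups
blue [(array([214.5386, 260.9394]), (21.666824340820312, 22.7891845703125)), (array([203.469 , 209.1862]), (18.83028793334961, 20.1606388092041))] T@.038 [0.50
[... 897 characters left out ...]
763672), 77.53892517089844)
[[96 25 27 28 24 28 32 34 35 33 30 37 37]
 [95 99 18 20 17 19 18 25 21 25 28 23 26]
 [98  8  8 14  8  7  7 12 15 15 14 13 22]
 [96  3  7  8  2  5  7  3  4  7  5  4  6]
 [95  2  7  9 10  7  7  9  6  2  7 11  6]
 [ 4  9  6  7  7  7  5  8  5  6  7  5  4]
 [ 5  6  5  9  8  3  8  5  2 10  4  3  3]
 [ 6  3  4  4  4 10  7  4  5  8  9  6  7]
 [ 8  5 14  4  4  9  7  5  3  8  5  6 10]
 [ 7  6  9  9  0  4  8  8  6  3  8  8  4]
 [ 5  3  3  7  7  7  7  4 12  7 11  8  5]
 [ 7  2  7  7  6 10  4  3  6  6  5  4  7]
 [11  4  5  7  4  6  7  1  8  7  4  2  8]
 [ 7  9  4  6  2  9  4 10  6  8 10  6  7]
 [ 4  3  7  9  7  8  4  5  7  4  9  5  8]
 [34 32  2  6  7  9  6  8 11  5  8 10  8]]
```

```bash
cat >> h.py <<'E'
from scipy.spatial.transform import Rotation as Ro
YAW=-.24
RT=np.stack([[-np.sin(YAW),np.cos(YAW),0],[np.cos(YAW),np.sin(YAW),0],[0,0,-1]],1)
def rows(way,step=.05,turn=True):
    """world waypoints -> rows in the present tool frame"""
    from workcell import get_obs
    o=get_obs();p=o["position"];R=Ro.from_quat(o["ee_rot"]);rv=(R.inv()*Ro.from_matrix(RT)).as_rotvec()
    n0=max(1,int(np.ceil(np.linalg.norm(rv)/.16)));k=0;a=p;out=[]
    print('now',p,'clock',o['clock'],'grip',o['grip_width'],'rot err',rv,'rad',np.hypot(*p[:2]))
    for w in way:
        w=np.array(w);n=max(1,int(np.ceil(np.linalg.norm(w-a)/step)))
        for i in range(1,n+1):
            k+=1;out.append(R.inv().apply(a+(w-a)*i/n-p));print(out[-1].round(3).tolist(),(rv*min(1,k/n0)).round(3).tolist() if turn else '')
        a=w
E
python3 - <<'E'
from h import *;import pickle
T=pickle.load(open("top0.pkl","rb"))
s=6;x0,y0,x1,y1=385,175,485,222
im=cv2.resize(T["color"][y0:y1,x0:x1,::-1],None,fx=s,fy=s,interpolation=cv2.INTER_CUBIC)
c=np.array([.4578,-.2897]);u=np.array([.2105,.9776]);v=np.array([.9776,-.2105])
for k in(-1.5,-.5,.5,1.5):
    q=[proj(T,np.r_[c+u*(.046*k+a*.0215)+v*b*.0215,.036]) for a,b in((1,1),(1,-1),(-1,-1),(-1,1))]
    cv2.polylines(im,[((np.array(q)-[x0,y0]+.5)*s).astype(int)],True,(0,255,0),1)
x0,y0,x1,y1=185,190,285,237
im2=cv2.resize(T["color"][y0:y1,x0:x1,::-1],None,fx=s,fy=s,interpolation=cv2.INTER_CUBIC)
m=np.array([.4869,.2661]);u=np.array([.256,.967])
for k in(-1,0,1):
    q=[proj(T,np.r_[m+u*.06*k+.0275*np.array([np.cos(t),np.sin(t)]),.038]) for t in np.linspace(0,6.28,40)]
    cv2.polylines(im2,[((np.array(q)-[x0,y0]+.5)*s).astype(int)],True,(0,255,0),1)
cv2.imwrite("pics/ov.png",np.vstack([im,im2]))
rows([(.33,-.3,.25),(.39,-.12,.25),(.405,0,.25),(.40,.12,.25),(.4869,.2661,.22)],.06)
E
```

```text
now [ 0.1761 -0.5993  0.2416] clock 0.1 grip 1.0006201990735177 rot err [-0.0012 -0.0006 -1.045 ] rad 0.6246787041149467
[0.039, -0.041, -0.001] [-0.0, -0.0, -0.149]
[0.077, -0.081, -0.003] [-0.0, -0.0, -0.299]
[0.116, -0.122, -0.004] [-0.001, -0.0, -0.448]
[0.155, -0.163, -0.005] [-0.001, -0.0, -0.597]
[0.193, -0.203, -0.007] [-0.001, -0.0, -0.746]
[0.232, -0.244, -0.008] [-0.001, -0.001, -0.896]
[0.259, -0.283, -0.008] [-0.001, -0.001, -1.045]
[0.286, -0.322, -0.008] [-0.001, -0.001, -1.045]
[0.313, -0.361, -0.008] [-0.001, -0.001, -1.045]
[0.34, -0.4, -0.008] [-0.001, -0.001, -1.045]
[0.356, -0.437, -0.008] [-0.001, -0.001, -1.045]
[0.373, -0.474, -0.008] [-0.001, -0.001, -1.045]
[0.389, -0.51, -0.008] [-0.001, -0.001, -1.045]
[0.398, -0.549, -0.008] [-0.001, -0.001, -1.045]
[0.408, -0.588, -0.008] [-0.001, -0.001, -1.045]
[0.418, -0.627, -0.008] [-0.001, -0.001, -1.045]
[0.459, -0.666, 0.002] [-0.001, -0.001, -1.045]
[0.501, -0.704, 0.012] [-0.001, -0.001, -1.045]
[0.542, -0.743, 0.023] [-0.001, -0.001, -1.045]
```

View pics/ov.png

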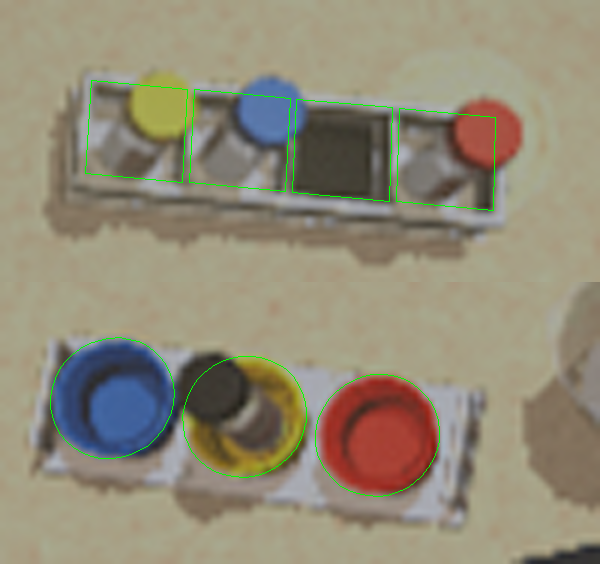

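The overlay fits both the carrier compartments and the cup rims to about 1–2 mm, so I'll start moving.

{"api": "move_arm", "payload": {"plan": [{"delta_pos": [0.039,-0.041,-0.001],"turn": [0,0,-0.149],"fingers": 0.3},{"delta_pos": [0.077,-0.081,-0.003],"turn": [0,0,-0.299],"fingers": 0.3},{"delta_pos": [0.116,-0.122,-0.004],"turn": [-0.001,0,-0.448],"fingers": 0.3},{"delta_pos": [0.155,-0.163,-0.005],"turn": [-0.001,0,-0.597],"fingers": 0.3},{"delta_pos": [0.193,-0.203,-0.007],"turn": [-0.001,0,-0.746],"fingers": 0.3},{"delta_pos": [0.232,-0.244,-0.008],"turn": [-0.001,-0.001,-0.896],"fingers": 0.3},{"delta_pos": [0.259,-0.283,-0.008],"turn": [-0.001,-0.001,-1.045],"fingers": 0.3},{"delta_pos": [0.286,-0.322,-0.008],"turn": [-0.001,-0.001,-1.045],"fingers": 0.3},{"delta_pos": [0.313,-0.361,-0.008],"turn": [-0.001,-0.001,-1.045],"fingers": 0.3},{"delta_pos": [0.34,-0.4,-0.008],"turn": [-0.001,-0.001,-1.045],"fingers": 0.3},{"delta_pos": [0.34,-0.4,-0.008],"turn": [-0.001,-0.001,-1.045],"fingers": 0.3}], "force": 30}}

```text
clock: 1.48
position: [0.3904, -0.117, 0.2504]
ee_rot: [0.785, 0.62, -0.0, 0.001]
ft_force: [-0.1, -0.8, 0.0]
grip_width: 0.703
grasp_force: 0.0
```

Run:
```python
from h import *
rows([(.405,0,.25),(.40,.12,.25),(.4869,.2661,.22),(.4869,.2661,.16)],.055)
```

```text
now [ 0.3904 -0.117   0.2504] clock 1.475 grip 0.7028858999011199 rot err [0.0006 0.0016 0.0056] rad 0.4075574644814253
[0.039, -0.004, 0.0] [0.001, 0.002, 0.006]
[0.078, -0.009, 0.0] [0.001, 0.002, 0.006]
[0.117, -0.013, 0.0] [0.001, 0.002, 0.006]
[0.156, -0.024, 0.0] [0.001, 0.002, 0.006]
[0.194, -0.035, 0.0] [0.001, 0.002, 0.006]
[0.233, -0.046, -0.0] [0.001, 0.002, 0.006]
[0.273, -0.033, 0.007] [0.001, 0.002, 0.006]
[0.314, -0.02, 0.015] [0.001, 0.002, 0.006]
[0.354, -0.008, 0.022] [0.001, 0.002, 0.006]
[0.395, 0.005, 0.03] [0.001, 0.002, 0.006]
[0.395, 0.005, 0.06] [0.001, 0.002, 0.006]
[0.395, 0.005, 0.09] [0.001, 0.002, 0.006]
```

{"api": "move_arm", "payload": {"plan": [{"delta_pos": [0.039,-0.004,0],"turn": [0,0,0],"fingers": 0.3},{"delta_pos": [0.078,-0.009,0],"turn": [0,0,0],"fingers": 0.3},{"delta_pos": [0.117,-0.013,0],"turn": [0,0,0],"fingers": 0.3},{"delta_pos": [0.156,-0.024,0],"turn": [0,0,0],"fingers": 0.3},{"delta_pos": [0.194,-0.035,0],"turn": [0,0,0],"fingers": 0.3},{"delta_pos": [0.233,-0.046,0],"turn": [0,0,0],"fingers": 0.3},{"delta_pos": [0.273,-0.033,0.007],"turn": [0,0,0],"fingers": 0.3},{"delta_pos": [0.314,-0.02,0.015],"turn": [0,0,0],"fingers": 0.3},{"delta_pos": [0.354,-0.008,0.022],"turn": [0,0,0],"fingers": 0.3},{"delta_pos": [0.395,0.005,0.03],"turn": [0,0,0],"fingers": 0.3},{"delta_pos": [0.395,0.005,0.06],"turn": [0,0,0],"fingers": 0.3},{"delta_pos": [0.395,0.005,0.09],"turn": [0,0,0],"fingers": 0.3}]}}

```text
clock: 2.98
position: [0.4887, 0.2619, 0.1581]
ee_rot: [0.787, 0.617, -0.001, 0.0]
ft_force: [-0.3, -0.5, -0.2]
grip_width: 0.703
grasp_force: 0.0
```

Run:
```python
from h import *;from workcell import camera
c=camera("scene");cv2.imwrite("pics/a1.png",cv2.resize(c["color"][120:300,140:340,::-1],None,fx=4,fy=3.3))
rows([(.4869,.2661,.064)],.02)
```

```text
now [0.4872 0.2603 0.1543] clock 3.025 grip 0.6975967531431788 rot err [-0.0042  0.0051 -0.0004] rad 0.5523976007566197
[0.001, -0.0, 0.018] [-0.004, 0.005, -0.0]
[0.002, -0.001, 0.036] [-0.004, 0.005, -0.0]
[0.004, -0.001, 0.054] [-0.004, 0.005, -0.0]
[0.005, -0.001, 0.072] [-0.004, 0.005, -0.0]
[0.006, -0.001, 0.09] [-0.004, 0.005, -0.0]
```

View pics/a1.png

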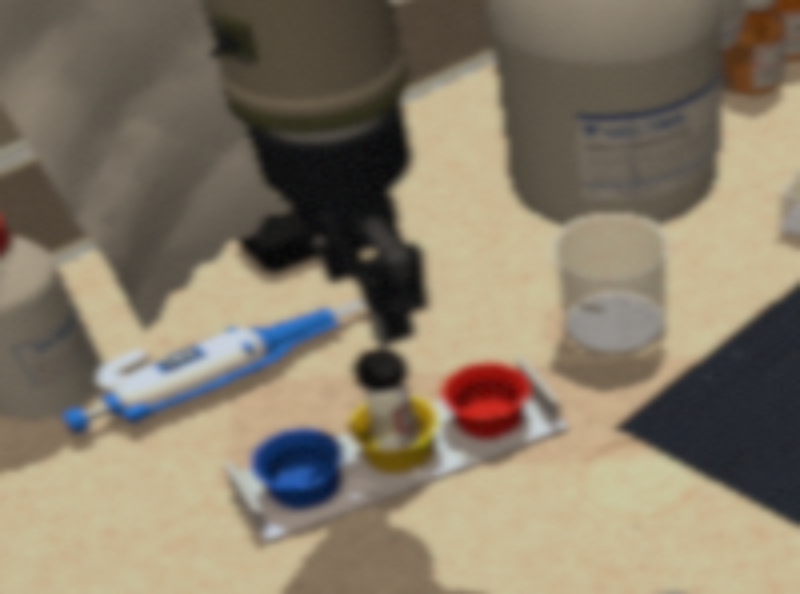

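The gripper stands over the black vial at about (380,370), with its fingers across the row and the cups clear. I'll settle here before the fine approach.

{"api": "move_arm", "payload": {"plan": [{"delta_pos": [0.002,0,0.01],"fingers": 0.3},{"delta_pos": [0.003,0,0.02],"fingers": 0.3},{"delta_pos": [0.003,0,0.02],"fingers": 0.3},{"delta_pos": [0.003,0,0.02],"fingers": 0.3},{"delta_pos": [0.003,0,0.02],"fingers": 0.3}]}}

```text
validation failed for argument at $.pl...
```

Run:
```python
from h import *
rows([(.4869,.2661,.064)],.02)
```

```text
now [0.4872 0.2603 0.1543] clock 3.025 grip 0.6975967531431788 rot err [-0.0042  0.0051 -0.0004] rad 0.5523976007566197
[0.001, -0.0, 0.018] [-0.004, 0.005, -0.0]
[0.002, -0.001, 0.036] [-0.004, 0.005, -0.0]
[0.004, -0.001, 0.054] [-0.004, 0.005, -0.0]
[0.005, -0.001, 0.072] [-0.004, 0.005, -0.0]
[0.006, -0.001, 0.09] [-0.004, 0.005, -0.0]
```

The move was refused because every row needs a "turn".

{"api": "move_arm", "payload": {"plan": [{"delta_pos": [0.002,0,0.01],"turn": [0,0,0],"fingers": 0.3},{"delta_pos": [0.003,0,0.02],"turn": [0,0,0],"fingers": 0.3},{"delta_pos": [0.003,0,0.02],"turn": [0,0,0],"fingers": 0.3},{"delta_pos": [0.003,0,0.02],"turn": [0,0,0],"fingers": 0.3},{"delta_pos": [0.003,0,0.02],"turn": [0,0,0],"fingers": 0.3}]}}

```text
clock: 3.65
position: [0.4894, 0.2653, 0.1403]
ee_rot: [0.787, 0.617, -0.0, 0.001]
ft_force: [0.5, -0.2, -1.0]
grip_width: 0.701
grasp_force: 0.0
```

Run:
```python
from h import *
rows([(.4869,.2661,.064)],.02)
```

```text
now [0.4894 0.2653 0.1403] clock 3.65 grip 0.701019558078722 rot err [ 0.0012  0.001  -0.0001] rad 0.5566849632878121
[0.0, -0.001, 0.019] [0.001, 0.001, -0.0]
[0.0, -0.001, 0.038] [0.001, 0.001, -0.0]
[0.0, -0.002, 0.057] [0.001, 0.001, -0.0]
[0.0, -0.003, 0.076] [0.001, 0.001, -0.0]
```

{"api": "move_arm", "payload": {"plan": [{"delta_pos": [0,-0.001,0.019],"turn": [0,0,0],"fingers": 0.3},{"delta_pos": [0,-0.002,0.038],"turn": [0,0,0],"fingers": 0.3},{"delta_pos": [0,-0.002,0.057],"turn": [0,0,0],"fingers": 0.3},{"delta_pos": [0,-0.002,0.068],"turn": [0,0,0],"fingers": 0.3},{"delta_pos": [0,-0.002,0.076],"turn": [0,0,0],"fingers": 0.3},{"delta_pos": [0,-0.002,0.076],"turn": [0,0,0],"fingers": 0.3},{"delta_pos": [0,-0.002,0.076],"turn": [0,0,0],"fingers": 0.5},{"delta_pos": [0,-0.002,0.076],"turn": [0,0,0],"fingers": 0.6},{"delta_pos": [0,-0.002,0.076],"turn": [0,0,0],"fingers": 1},{"delta_pos": [0,-0.002,0.076],"turn": [0,0,0],"fingers": 1},{"delta_pos": [0,-0.002,0.076],"turn": [0,0,0],"fingers": 1}], "force": 30}}

```text
clock: 5.03
position: [0.4875, 0.2657, 0.0642]
ee_rot: [0.787, 0.617, -0.0, 0.001]
ft_force: [0.2, -0.6, 5.4]
grip_width: 0.295
grasp_force: 29.5
```

Run:
```python
from h import *;from workcell import camera
c=camera("scene");cv2.imwrite("pics/a2.png",cv2.resize(c["color"][190:290,180:300,::-1],None,fx=5,fy=5))
rows([(.487,.2661,.20)],.03)
```

```text
now [0.4875 0.2657 0.0642] clock 5.075 grip 0.29355869605760754 rot err [ 0.001   0.0011 -0.0001] rad 0.5551891842597092
[0.0, -0.0, -0.027] [0.001, 0.001, -0.0]
[0.0, -0.0, -0.054] [0.001, 0.001, -0.0]
[0.0, -0.0, -0.082] [0.001, 0.001, -0.0]
[0.0, -0.0, -0.109] [0.001, 0.001, -0.0]
[0.0, -0.0, -0.136] [0.001, 0.001, -0.0]
```

View pics/a2.png

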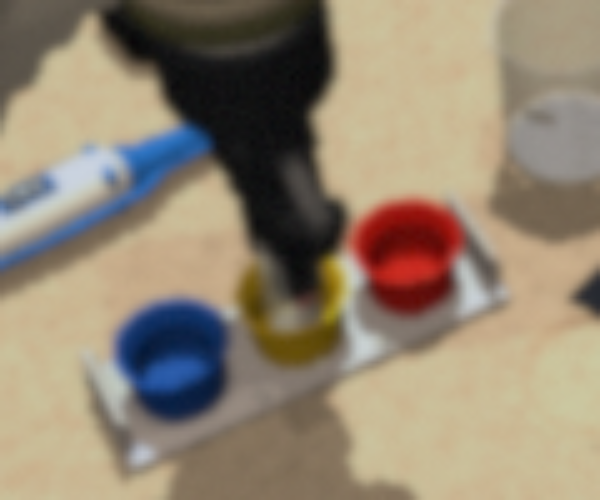

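It holds the black vial's glass body, with the opening at about 25 mm and 30 N, just above the yellow cup at (290,300). Next I lift it and carry it across.

{"api": "move_arm", "payload": {"plan": [{"delta_pos": [0,0,-0.012],"turn": [0,0,0],"fingers": 1},{"delta_pos": [0,0,-0.03],"turn": [0,0,0],"fingers": 1},{"delta_pos": [0,0,-0.055],"turn": [0,0,0],"fingers": 1},{"delta_pos": [0,0,-0.085],"turn": [0,0,0],"fingers": 1},{"delta_pos": [0,0,-0.115],"turn": [0,0,0],"fingers": 1},{"delta_pos": [0,0,-0.14],"turn": [0,0,0],"fingers": 1},{"delta_pos": [0,0,-0.145],"turn": [0,0,0],"fingers": 1},{"delta_pos": [0,0,-0.145],"turn": [0,0,0],"fingers": 1}]}}

```text
clock: 6.08
position: [0.4871, 0.2657, 0.2088]
ee_rot: [0.787, 0.617, -0.0, 0.001]
ft_force: [-0.9, -0.5, -0.8]
grip_width: 0.295
grasp_force: 29.5
```

Run:
```python
from h import *
rows([(.41,.12,.21),(.405,0,.21),(.405,-.12,.21),(.4525,-.3127,.21)],.045)
```

```text
now [0.4871 0.2657 0.2088] clock 6.075 grip 0.2948017375931772 rot err [ 0.0008  0.0015 -0.    ] rad 0.5548745662476543
[-0.04, -0.01, -0.0] [0.001, 0.001, -0.0]
[-0.08, -0.02, -0.0] [0.001, 0.001, -0.0]
[-0.12, -0.03, -0.001] [0.001, 0.001, -0.0]
[-0.16, -0.04, -0.001] [0.001, 0.001, -0.0]
[-0.199, -0.032, -0.001] [0.001, 0.001, -0.0]
[-0.238, -0.025, -0.001] [0.001, 0.001, -0.0]
[-0.278, -0.017, -0.001] [0.001, 0.001, -0.0]
[-0.316, -0.007, -0.001] [0.001, 0.001, -0.0]
[-0.355, 0.002, -0.001] [0.001, 0.001, -0.0]
[-0.394, 0.012, -0.001] [0.001, 0.001, -0.0]
[-0.429, 0.03, -0.001] [0.001, 0.001, -0.0]
[-0.465, 0.049, -0.0] [0.001, 0.001, -0.0]
[-0.5, 0.067, -0.0] [0.001, 0.001, -0.0]
[-0.535, 0.085, -0.0] [0.001, 0.001, -0.0]
[-0.57, 0.104, -0.0] [0.001, 0.001, -0.0]
```

{"api": "move_arm", "payload": {"plan": [{"delta_pos": [-0.02,-0.005,0],"turn": [0,0,0],"fingers": 1},{"delta_pos": [-0.06,-0.015,0],"turn": [0,0,0],"fingers": 1},{"delta_pos": [-0.11,-0.028,0],"turn": [0,0,0],"fingers": 1},{"delta_pos": [-0.16,-0.04,0],"turn": [0,0,0],"fingers": 1},{"delta_pos": [-0.21,-0.032,0],"turn": [0,0,0],"fingers": 1},{"delta_pos": [-0.26,-0.022,0],"turn": [0,0,0],"fingers": 1},{"delta_pos": [-0.31,-0.01,0],"turn": [0,0,0],"fingers": 1},{"delta_pos": [-0.355,0.002,0],"turn": [0,0,0],"fingers": 1},{"delta_pos": [-0.394,0.012,0],"turn": [0,0,0],"fingers": 1},{"delta_pos": [-0.429,0.03,0],"turn": [0,0,0],"fingers": 1},{"delta_pos": [-0.465,0.049,0],"turn": [0,0,0],"fingers": 1},{"delta_pos": [-0.5,0.067,0],"turn": [0,0,0],"fingers": 1}]}}

```text
clock: 7.58
position: [0.4331, -0.237, 0.2083]
ee_rot: [0.787, 0.617, -0.001, -0.0]
ft_force: [0.4, 0.0, 0.5]
grip_width: 0.296
grasp_force: 29.5
```

{"api": "move_arm", "payload": {"plan": [{"delta_pos": [-0.035,0.018,0],"turn": [0,0,0],"fingers": 1},{"delta_pos": [-0.06,0.032,0],"turn": [0,0,0],"fingers": 1},{"delta_pos": [-0.07,0.037,0],"turn": [0,0,0],"fingers": 1},{"delta_pos": [-0.07,0.037,0.02],"turn": [0,0,0],"fingers": 1},{"delta_pos": [-0.07,0.037,0.04],"turn": [0,0,0],"fingers": 1},{"delta_pos": [-0.07,0.037,0.04],"turn": [0,0,0],"fingers": 1},{"delta_pos": [-0.07,0.037,0.04],"turn": [0,0,0],"fingers": 1}]}}

```text
clock: 8.45
position: [0.453, -0.3122, 0.1702]
ee_rot: [0.786, 0.618, -0.0, 0.001]
ft_force: [-0.0, -0.1, 0.2]
grip_width: 0.296
grasp_force: 29.5
```

Run:
```python
from h import *;from workcell import camera
c=camera("scene");cv2.imwrite("pics/a3.png",cv2.resize(c["color"][80:180,340:460,::-1],None,fx=5,fy=5))
rows([(.4525,-.3127,.061)],.02)
```

```text
now [ 0.4531 -0.3125  0.1705] clock 8.5 grip 0.2914090589392223 rot err [0.0013 0.0018 0.0005] rad 0.5503877130148684
[-0.0, -0.0, 0.018] [0.001, 0.002, 0.0]
[-0.0, -0.0, 0.036] [0.001, 0.002, 0.0]
[-0.0, -0.0, 0.055] [0.001, 0.002, 0.0]
[-0.0, -0.0, 0.073] [0.001, 0.002, 0.0]
[-0.0, -0.001, 0.091] [0.001, 0.002, 0.0]
[-0.0, -0.001, 0.109] [0.001, 0.002, 0.0]
```

View pics/a3.png

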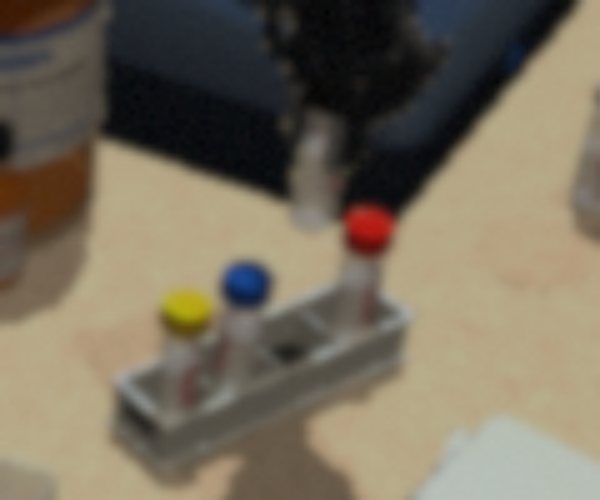

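The black vial hangs upright at (315,170) over the empty padded compartment at (290,350), clear of the red and blue vials. I'll lower it in two stages.

{"api": "move_arm", "payload": {"plan": [{"delta_pos": [0,0,0.015],"turn": [0.001,0.002,0],"fingers": 1},{"delta_pos": [0,0,0.035],"turn": [0.001,0.002,0],"fingers": 1},{"delta_pos": [0,0,0.055],"turn": [0.001,0.002,0],"fingers": 1},{"delta_pos": [0,0,0.075],"turn": [0.001,0.002,0],"fingers": 1},{"delta_pos": [0,0,0.092],"turn": [0.001,0.002,0],"fingers": 1},{"delta_pos": [0,0,0.1],"turn": [0.001,0.002,0],"fingers": 1},{"delta_pos": [0,0,0.105],"turn": [0.001,0.002,0],"fingers": 1},{"delta_pos": [0,0,0.105],"turn": [0.001,0.002,0],"fingers": 1},{"delta_pos": [0,0,0.105],"turn": [0.001,0.002,0],"fingers": 1}]}}

```text
clock: 9.62
position: [0.4531, -0.313, 0.0652]
ee_rot: [0.787, 0.617, 0.0, 0.0]
ft_force: [-0.4, 0.5, 0.5]
grip_width: 0.295
grasp_force: 29.5
```

{"api": "move_arm", "payload": {"plan": [{"delta_pos": [0,0,0.001],"turn": [0,0,0],"fingers": 1},{"delta_pos": [0,0,0.003],"turn": [0,0,0],"fingers": 1},{"delta_pos": [0,0,0.004],"turn": [0,0,0],"fingers": 1},{"delta_pos": [0,0,0.004],"turn": [0,0,0],"fingers": 1}]}}

```text
clock: 10.12
position: [0.4528, -0.3129, 0.0612]
ee_rot: [0.787, 0.617, -0.0, -0.0]
ft_force: [-2.0, 1.0, 6.3]
grip_width: 0.301
grasp_force: 30.4
```

It touched the pad with 6 N at the expected height. I release and lift.

{"api": "move_arm", "payload": {"plan": [{"delta_pos": [0,0,0],"turn": [0,0,0],"fingers": 0.65},{"delta_pos": [0,0,0],"turn": [0,0,0],"fingers": 0.5},{"delta_pos": [0,0,0],"turn": [0,0,0],"fingers": 0.3},{"delta_pos": [0,0,0],"turn": [0,0,0],"fingers": 0.3},{"delta_pos": [0,0,-0.01],"turn": [0,0,0],"fingers": 0.3},{"delta_pos": [0,0,-0.03],"turn": [0,0,0],"fingers": 0.3},{"delta_pos": [0,0,-0.06],"turn": [0,0,0],"fingers": 0.3},{"delta_pos": [0,0,-0.09],"turn": [0,0,0],"fingers": 0.3},{"delta_pos": [0,0,-0.1],"turn": [0,0,0],"fingers": 0.3},{"delta_pos": [0,0,-0.1],"turn": [0,0,0],"fingers": 0.3}]}}

```text
clock: 11.38
position: [0.453, -0.3131, 0.1615]
ee_rot: [0.787, 0.617, 0.0, 0.0]
ft_force: [-0.9, 0.7, 0.1]
grip_width: 0.699
grasp_force: 0.0
```

Run:
```python
from h import *;from workcell import camera
c=camera("scene");cv2.imwrite("pics/a4.png",cv2.resize(c["color"][80:180,340:460,::-1],None,fx=5,fy=5))
rows([(.462,-.2685,.16),(.462,-.2685,.060)],.03)
for n,a in dict(yellow=(365,132,386,150),blue=(380,128,398,146),red=(403,117,423,134),black=(394,124,408,140)).items():
    p,s,_=big(c,a,n);print(n,p,s[4],onplane(c,p,.0895))
```

```text
now [ 0.4526 -0.3129  0.1605] clock 11.425 grip 0.6994538640090194 rot err [-0.0007 -0.0005 -0.0001] rad 0.5501857794664953
[0.023, -0.001, 0.0] [-0.001, -0.0, -0.0]
[0.045, -0.001, 0.0] [-0.001, -0.0, -0.0]
[0.045, -0.001, 0.025] [-0.001, -0.0, -0.0]
[0.045, -0.001, 0.05] [-0.001, -0.0, -0.0]
[0.045, -0.001, 0.075] [-0.001, -0.0, -0.0]
[0.045, -0.001, 0.1] [-0.001, -0.0, -0.0]
yellow [376.9324 141.6892] 74 [ 0.4698 -0.2238  0.0895]
blue [388.5686 136.4706] 51 [ 0.4613 -0.2661  0.0895]
red [413.2614 125.1136] 88 [ 0.4433 -0.3611  0.0895]
black [400.569  130.7414] 58 [ 0.4533 -0.3124  0.0895]
```

View pics/a4.png

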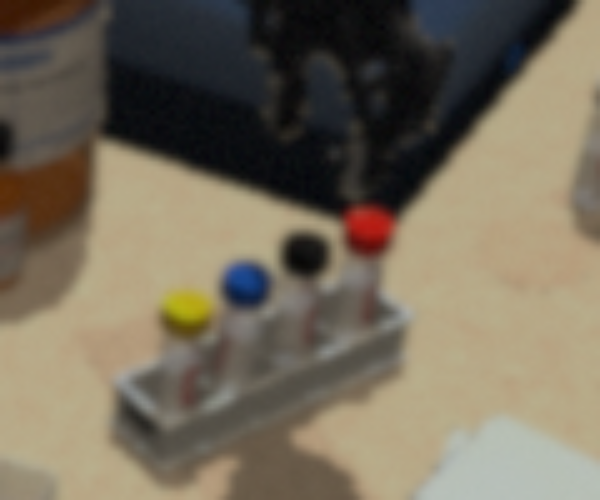

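The black vial stands upright in the padded compartment at (305,270), and the others are undisturbed. Next is blue.

{"api": "move_arm", "payload": {"plan": [{"delta_pos": [0.022,0,0],"turn": [0,0,0],"fingers": 0.3},{"delta_pos": [0.04,0,0],"turn": [0,0,0],"fingers": 0.3},{"delta_pos": [0.045,-0.001,0.01],"turn": [0,0,0],"fingers": 0.3},{"delta_pos": [0.045,-0.001,0.035],"turn": [0,0,0],"fingers": 0.3},{"delta_pos": [0.045,-0.001,0.06],"turn": [0,0,0],"fingers": 0.3},{"delta_pos": [0.045,-0.001,0.085],"turn": [0,0,0],"fingers": 0.3},{"delta_pos": [0.045,-0.001,0.1],"turn": [0,0,0],"fingers": 0.3},{"delta_pos": [0.045,-0.001,0.1],"turn": [0,0,0],"fingers": 0.3},{"delta_pos": [0.045,-0.001,0.1],"turn": [0,0,0],"fingers": 0.55},{"delta_pos": [0.045,-0.001,0.1],"turn": [0,0,0],"fingers": 1},{"delta_pos": [0.045,-0.001,0.1],"turn": [0,0,0],"fingers": 1},{"delta_pos": [0.045,-0.001,0.1],"turn": [0,0,0],"fingers": 1}]}}

```text
clock: 12.92
position: [0.4628, -0.2691, 0.0612]
ee_rot: [0.787, 0.617, 0.0, 0.0]
ft_force: [0.1, 0.3, 5.4]
grip_width: 0.297
grasp_force: 30.1
```

{"api": "move_arm", "payload": {"plan": [{"delta_pos": [0,0,-0.01],"turn": [0,0,0],"fingers": 1},{"delta_pos": [0,0,-0.025],"turn": [0,0,0],"fingers": 1},{"delta_pos": [0,0,-0.05],"turn": [0,0,0],"fingers": 1},{"delta_pos": [0,0,-0.08],"turn": [0,0,0],"fingers": 1},{"delta_pos": [0,0,-0.11],"turn": [0,0,0],"fingers": 1},{"delta_pos": [0,0,-0.14],"turn": [0,0,0],"fingers": 1},{"delta_pos": [0,0,-0.15],"turn": [0,0,0],"fingers": 1},{"delta_pos": [0,0,-0.15],"turn": [0,0,0],"fingers": 1}]}}

```text
clock: 13.92
position: [0.4626, -0.269, 0.2111]
ee_rot: [0.787, 0.617, 0.0, 0.0]
ft_force: [0.1, 0.1, -1.5]
grip_width: 0.294
grasp_force: 29.9
```

Run:
```python
from h import *
rows([(.405,-.12,.21),(.405,0,.21),(.41,.12,.21),(.5015,.3241,.21)],.05)
```

```text
now [ 0.4626 -0.269   0.2111] clock 13.925 grip 0.29428779950601824 rot err [ 0.0003 -0.0001 -0.    ] rad 0.5351673605759324
[0.033, -0.023, 0.0] [0.0, -0.0, -0.0]
[0.066, -0.046, 0.001] [0.0, -0.0, -0.0]
[0.098, -0.069, 0.001] [0.0, -0.0, -0.0]
[0.131, -0.091, 0.001] [0.0, -0.0, -0.0]
[0.17, -0.101, 0.001] [0.0, -0.0, -0.0]
[0.209, -0.11, 0.001] [0.0, -0.0, -0.0]
[0.248, -0.12, 0.001] [0.0, -0.0, -0.0]
[0.287, -0.128, 0.001] [0.0, -0.0, -0.0]
[0.326, -0.136, 0.001] [0.0, -0.0, -0.0]
[0.365, -0.144, 0.001] [0.0, -0.0, -0.0]
[0.409, -0.136, 0.001] [0.0, -0.0, -0.0]
[0.453, -0.127, 0.001] [0.0, -0.0, -0.0]
[0.497, -0.119, 0.001] [0.0, -0.0, -0.0]
[0.541, -0.111, 0.001] [0.0, -0.0, -0.0]
[0.585, -0.103, 0.001] [0.0, -0.0, -0.0]
```

{"api": "move_arm", "payload": {"plan": [{"delta_pos": [0.02,-0.014,0],"turn": [0,0,0],"fingers": 1},{"delta_pos": [0.055,-0.038,0],"turn": [0,0,0],"fingers": 1},{"delta_pos": [0.095,-0.067,0],"turn": [0,0,0],"fingers": 1},{"delta_pos": [0.135,-0.092,0],"turn": [0,0,0],"fingers": 1},{"delta_pos": [0.18,-0.103,0],"turn": [0,0,0],"fingers": 1},{"delta_pos": [0.225,-0.114,0],"turn": [0,0,0],"fingers": 1},{"delta_pos": [0.27,-0.124,0],"turn": [0,0,0],"fingers": 1},{"delta_pos": [0.318,-0.134,0],"turn": [0,0,0],"fingers": 1},{"delta_pos": [0.365,-0.144,0],"turn": [0,0,0],"fingers": 1},{"delta_pos": [0.409,-0.136,0],"turn": [0,0,0],"fingers": 1},{"delta_pos": [0.453,-0.127,0],"turn": [0,0,0],"fingers": 1},{"delta_pos": [0.497,-0.119,0],"turn": [0,0,0],"fingers": 1}]}}

```text
clock: 15.42
position: [0.4656, 0.2426, 0.2092]
ee_rot: [0.787, 0.617, -0.001, -0.001]
ft_force: [-0.0, -1.2, 1.2]
grip_width: 0.295
grasp_force: 29.9
```

{"api": "move_arm", "payload": {"plan": [{"delta_pos": [0.04,0.007,0],"turn": [0,0,0],"fingers": 1},{"delta_pos": [0.07,0.013,0],"turn": [0,0,0],"fingers": 1},{"delta_pos": [0.086,0.016,0],"turn": [0,0,0],"fingers": 1},{"delta_pos": [0.088,0.016,0.02],"turn": [0,0,0],"fingers": 1},{"delta_pos": [0.088,0.016,0.05],"turn": [0,0,0],"fingers": 1},{"delta_pos": [0.088,0.016,0.06],"turn": [0,0,0],"fingers": 1},{"delta_pos": [0.088,0.016,0.06],"turn": [0,0,0],"fingers": 1},{"delta_pos": [0.088,0.016,0.06],"turn": [0,0,0],"fingers": 1}]}}

```text
clock: 16.42
position: [0.5018, 0.3238, 0.1519]
ee_rot: [0.787, 0.617, 0.001, -0.0]
ft_force: [0.5, -0.1, -0.4]
grip_width: 0.297
grasp_force: 29.9
```

Run:
```python
from h import *;from workcell import camera
c=camera("scene");cv2.imwrite("pics/a5.png",cv2.resize(c["color"][180:290,170:300,::-1],None,fx=5,fy=5))
rows([(.5015,.3241,.067)],.02)
```

```text
now [0.5018 0.324  0.152 ] clock 16.475 grip 0.29862844967701246 rot err [ 0.0004 -0.0016 -0.0002] rad 0.5973284513371371
[-0.0, -0.0, 0.017] [0.0, -0.002, -0.0]
[-0.0, -0.0, 0.034] [0.0, -0.002, -0.0]
[-0.0, -0.0, 0.051] [0.0, -0.002, -0.0]
[-0.0, -0.0, 0.068] [0.0, -0.002, -0.0]
[-0.0, -0.0, 0.085] [0.0, -0.002, -0.0]
```

View pics/a5.png

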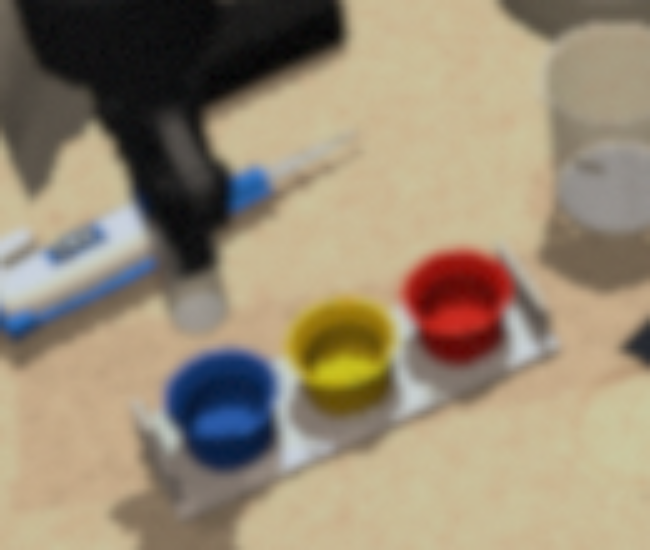

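The blue vial hangs upright at (198,310), above the blue cup mouth at (222,390), which fits the scene camera's oblique view. I lower it.

{"api": "move_arm", "payload": {"plan": [{"delta_pos": [0,0,0.015],"turn": [0,-0.001,0],"fingers": 1},{"delta_pos": [0,0,0.035],"turn": [0,-0.001,0],"fingers": 1},{"delta_pos": [0,0,0.055],"turn": [0,-0.001,0],"fingers": 1},{"delta_pos": [0,0,0.07],"turn": [0,-0.001,0],"fingers": 1},{"delta_pos": [0,0,0.078],"turn": [0,-0.001,0],"fingers": 1},{"delta_pos": [0,0,0.081],"turn": [0,-0.001,0],"fingers": 1},{"delta_pos": [0,0,0.081],"turn": [0,-0.001,0],"fingers": 1},{"delta_pos": [0,0,0.081],"turn": [0,-0.001,0],"fingers": 1}]}}

```text
clock: 17.48
position: [0.5017, 0.3241, 0.0706]
ee_rot: [0.787, 0.617, 0.0, -0.0]
ft_force: [-0.0, -0.5, -0.5]
grip_width: 0.294
grasp_force: 29.9
```

{"api": "move_arm", "payload": {"plan": [{"delta_pos": [0,0,0.001],"turn": [0,0,0],"fingers": 1},{"delta_pos": [0,0,0.003],"turn": [0,0,0],"fingers": 1},{"delta_pos": [0,0,0.004],"turn": [0,0,0],"fingers": 1},{"delta_pos": [0,0,0.004],"turn": [0,0,0],"fingers": 1}]}}

```text
clock: 17.98
position: [0.5017, 0.3242, 0.0673]
ee_rot: [0.787, 0.617, 0.0, 0.0]
ft_force: [-3.0, -2.0, 11.5]
grip_width: 0.3
grasp_force: 31.0
```

The blue vial is on the cup floor. I release and lift, then go for yellow.

{"api": "move_arm", "payload": {"plan": [{"delta_pos": [0,0,-0.001],"turn": [0,0,0],"fingers": 0.65},{"delta_pos": [0,0,-0.001],"turn": [0,0,0],"fingers": 0.5},{"delta_pos": [0,0,-0.001],"turn": [0,0,0],"fingers": 0.3},{"delta_pos": [0,0,-0.001],"turn": [0,0,0],"fingers": 0.3},{"delta_pos": [0,0,-0.01],"turn": [0,0,0],"fingers": 0.3},{"delta_pos": [0,0,-0.03],"turn": [0,0,0],"fingers": 0.3},{"delta_pos": [0,0,-0.06],"turn": [0,0,0],"fingers": 0.3},{"delta_pos": [0,0,-0.1],"turn": [0,0,0],"fingers": 0.3},{"delta_pos": [0,0,-0.13],"turn": [0,0,0],"fingers": 0.3},{"delta_pos": [0,0,-0.135],"turn": [0,0,0],"fingers": 0.3},{"delta_pos": [0,0,-0.135],"turn": [0,0,0],"fingers": 0.3}]}}

```text
clock: 19.35
position: [0.5016, 0.3239, 0.2015]
ee_rot: [0.787, 0.617, -0.0, 0.0]
ft_force: [0.0, -0.5, -1.2]
grip_width: 0.699
grasp_force: 0.0
```

Run:
```python
from h import *;from workcell import camera
c=camera("scene");cv2.imwrite("pics/a6.png",cv2.resize(c["color"][180:290,170:300,::-1],None,fx=5,fy=5))
rows([(.41,.12,.20),(.405,0,.20),(.405,-.12,.20),(.4697,-.2233,.16)],.055)
```

```text
now [0.5014 0.3236 0.2007] clock 19.4 grip 0.6979085575658698 rot err [-0.0008  0.001   0.    ] rad 0.5967231374837647
[-0.044, -0.008, 0.0] [-0.001, 0.001, 0.0]
[-0.088, -0.016, 0.0] [-0.001, 0.001, 0.0]
[-0.132, -0.024, 0.001] [-0.001, 0.001, 0.0]
[-0.176, -0.032, 0.001] [-0.001, 0.001, 0.0]
[-0.219, -0.04, 0.001] [-0.001, 0.001, 0.0]
[-0.259, -0.032, 0.001] [-0.001, 0.001, 0.0]
[-0.298, -0.025, 0.001] [-0.001, 0.001, 0.0]
[-0.337, -0.017, 0.001] [-0.001, 0.001, 0.0]
[-0.376, -0.007, 0.001] [-0.001, 0.001, 0.0]
[-0.415, 0.002, 0.001] [-0.001, 0.001, 0.0]
[-0.454, 0.012, 0.001] [-0.001, 0.001, 0.0]
[-0.482, 0.041, 0.014] [-0.001, 0.001, 0.0]
[-0.51, 0.07, 0.028] [-0.001, 0.001, 0.0]
[-0.539, 0.099, 0.041] [-0.001, 0.001, 0.0]
```

View pics/a6.png

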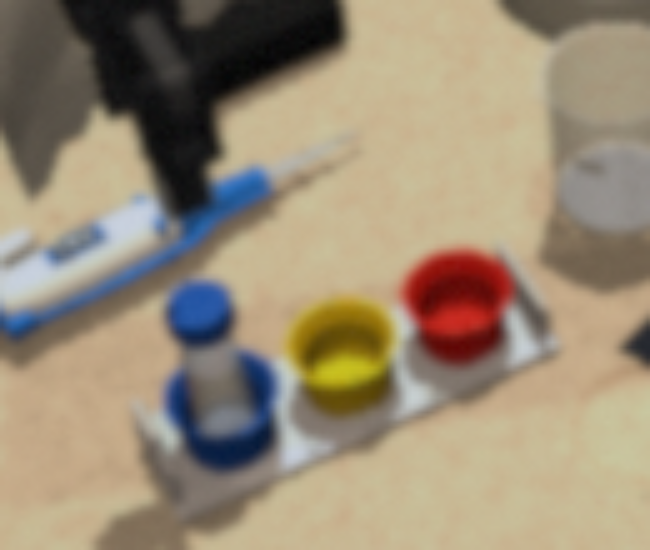

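The blue vial stands upright in the blue cup at (205,370). Now to yellow.

{"api": "move_arm", "payload": {"plan": [{"delta_pos": [-0.044,-0.008,0],"turn": [0,0,0],"fingers": 0.3},{"delta_pos": [-0.088,-0.016,0],"turn": [0,0,0],"fingers": 0.3},{"delta_pos": [-0.132,-0.024,0],"turn": [0,0,0],"fingers": 0.3},{"delta_pos": [-0.176,-0.032,0],"turn": [0,0,0],"fingers": 0.3},{"delta_pos": [-0.219,-0.04,0],"turn": [0,0,0],"fingers": 0.3},{"delta_pos": [-0.259,-0.032,0],"turn": [0,0,0],"fingers": 0.3},{"delta_pos": [-0.298,-0.025,0],"turn": [0,0,0],"fingers": 0.3},{"delta_pos": [-0.337,-0.017,0],"turn": [0,0,0],"fingers": 0.3},{"delta_pos": [-0.376,-0.007,0],"turn": [0,0,0],"fingers": 0.3},{"delta_pos": [-0.415,0.002,0],"turn": [0,0,0],"fingers": 0.3},{"delta_pos": [-0.454,0.012,0],"turn": [0,0,0],"fingers": 0.3},{"delta_pos": [-0.482,0.041,0.01],"turn": [0,0,0],"fingers": 0.3}]}}

```text
clock: 20.9
position: [0.426, -0.1562, 0.1908]
ee_rot: [0.787, 0.617, -0.001, 0.0]
ft_force: [0.8, 0.1, 0.8]
grip_width: 0.699
grasp_force: 0.0
```

{"api": "move_arm", "payload": {"plan": [{"delta_pos": [-0.028,0.029,0.01],"turn": [0,0,0],"fingers": 0.3},{"delta_pos": [-0.05,0.052,0.02],"turn": [0,0,0],"fingers": 0.3},{"delta_pos": [-0.057,0.058,0.03],"turn": [0,0,0],"fingers": 0.3},{"delta_pos": [-0.057,0.058,0.03],"turn": [0,0,0],"fingers": 0.3},{"delta_pos": [-0.057,0.058,0.03],"turn": [0,0,0],"fingers": 0.3}]}}

```text
clock: 21.52
position: [0.4693, -0.2221, 0.1615]
ee_rot: [0.786, 0.618, -0.0, -0.0]
ft_force: [0.1, 0.4, -0.5]
grip_width: 0.702
grasp_force: 0.0
```

Run:
```python
from h import *
rows([(.4697,-.2233,.060)],.02)
```

```text
now [ 0.4693 -0.2221  0.1615] clock 21.525 grip 0.7019939753870613 rot err [-0.0008  0.0007  0.0013] rad 0.5192259447334103
[-0.0, 0.0, 0.017] [-0.001, 0.001, 0.001]
[-0.0, 0.0, 0.034] [-0.001, 0.001, 0.001]
[-0.0, 0.0, 0.051] [-0.001, 0.001, 0.001]
[-0.001, 0.0, 0.068] [-0.001, 0.001, 0.001]
[-0.001, 0.001, 0.085] [-0.001, 0.001, 0.001]
[-0.001, 0.001, 0.101] [-0.001, 0.001, 0.001]
```

{"api": "move_arm", "payload": {"plan": [{"delta_pos": [-0.001,0,0.017],"turn": [0,0,0],"fingers": 0.3},{"delta_pos": [-0.001,0,0.04],"turn": [0,0,0],"fingers": 0.3},{"delta_pos": [-0.001,0,0.065],"turn": [0,0,0],"fingers": 0.3},{"delta_pos": [-0.001,0,0.088],"turn": [0,0,0],"fingers": 0.3},{"delta_pos": [-0.001,0,0.1],"turn": [0,0,0],"fingers": 0.3},{"delta_pos": [-0.001,0,0.1],"turn": [0,0,0],"fingers": 0.3},{"delta_pos": [-0.001,0,0.1],"turn": [0,0,0],"fingers": 0.55},{"delta_pos": [-0.001,0,0.1],"turn": [0,0,0],"fingers": 1},{"delta_pos": [-0.001,0,0.1],"turn": [0,0,0],"fingers": 1},{"delta_pos": [-0.001,0,0.1],"turn": [0,0,0],"fingers": 1}]}}

```text
clock: 22.78
position: [0.4696, -0.2244, 0.0617]
ee_rot: [0.787, 0.617, -0.0, 0.0]
ft_force: [-0.4, -0.2, 5.8]
grip_width: 0.294
grasp_force: 30.0
```

{"api": "move_arm", "payload": {"plan": [{"delta_pos": [0,0,-0.01],"turn": [0,0,0],"fingers": 1},{"delta_pos": [0,0,-0.025],"turn": [0,0,0],"fingers": 1},{"delta_pos": [0,0,-0.05],"turn": [0,0,0],"fingers": 1},{"delta_pos": [0,0,-0.08],"turn": [0,0,0],"fingers": 1},{"delta_pos": [0,0,-0.11],"turn": [0,0,0],"fingers": 1},{"delta_pos": [0,0,-0.14],"turn": [0,0,0],"fingers": 1},{"delta_pos": [0,0,-0.15],"turn": [0,0,0],"fingers": 1},{"delta_pos": [0,0,-0.15],"turn": [0,0,0],"fingers": 1}]}}

```text
clock: 23.78
position: [0.4695, -0.2242, 0.2116]
ee_rot: [0.787, 0.617, -0.0, 0.0]
ft_force: [-0.1, 0.8, -0.6]
grip_width: 0.297
grasp_force: 29.9
```

Run:
```python
from h import *
rows([(.405,-.12,.21),(.405,0,.21),(.41,.12,.21),(.4869,.2661,.21)],.05)
```

```text
now [ 0.4695 -0.2242  0.2116] clock 23.775 grip 0.2970937368920414 rot err [ 0.0002  0.001  -0.0001] rad 0.5202630187487113
[0.029, -0.029, 0.0] [0.0, 0.001, -0.0]
[0.057, -0.058, 0.001] [0.0, 0.001, -0.0]
[0.086, -0.087, 0.001] [0.0, 0.001, -0.0]
[0.125, -0.097, 0.001] [0.0, 0.001, -0.0]
[0.164, -0.106, 0.001] [0.0, 0.001, -0.0]
[0.202, -0.116, 0.001] [0.0, 0.001, -0.0]
[0.242, -0.124, 0.001] [0.0, 0.001, -0.0]
[0.281, -0.132, 0.001] [0.0, 0.001, -0.0]
[0.32, -0.14, 0.001] [0.0, 0.001, -0.0]
[0.36, -0.13, 0.001] [0.0, 0.001, -0.0]
[0.4, -0.12, 0.001] [0.0, 0.001, -0.0]
[0.44, -0.11, 0.001] [0.0, 0.001, -0.0]
[0.48, -0.1, 0.001] [0.0, 0.001, -0.0]
```

{"api": "move_arm", "payload": {"plan": [{"delta_pos": [0.018,-0.018,0],"turn": [0,0,0],"fingers": 1},{"delta_pos": [0.05,-0.05,0],"turn": [0,0,0],"fingers": 1},{"delta_pos": [0.086,-0.087,0],"turn": [0,0,0],"fingers": 1},{"delta_pos": [0.125,-0.097,0],"turn": [0,0,0],"fingers": 1},{"delta_pos": [0.17,-0.108,0],"turn": [0,0,0],"fingers": 1},{"delta_pos": [0.215,-0.119,0],"turn": [0,0,0],"fingers": 1},{"delta_pos": [0.267,-0.13,0],"turn": [0,0,0],"fingers": 1},{"delta_pos": [0.32,-0.14,0],"turn": [0,0,0],"fingers": 1},{"delta_pos": [0.36,-0.13,0],"turn": [0,0,0],"fingers": 1},{"delta_pos": [0.4,-0.12,0],"turn": [0,0,0],"fingers": 1},{"delta_pos": [0.44,-0.11,0],"turn": [0,0,0],"fingers": 1},{"delta_pos": [0.465,-0.104,0],"turn": [0,0,0],"fingers": 1}]}}

```text
clock: 25.28
position: [0.4163, 0.2167, 0.2381]
ee_rot: [0.786, 0.617, 0.023, 0.004]
ft_force: [0.2, 0.3, -0.9]
grip_width: 0.295
grasp_force: 29.8
```

{"api": "move_arm", "payload": {"plan": [{"delta_pos": [0.012,0.003,0],"turn": [0,0.001,0],"fingers": 1},{"delta_pos": [0.015,0.004,0.01],"turn": [0,0.001,0],"fingers": 1},{"delta_pos": [0.015,0.004,0.03],"turn": [0,0.001,0],"fingers": 1},{"delta_pos": [0.015,0.004,0.055],"turn": [0,0.001,0],"fingers": 1},{"delta_pos": [0.015,0.004,0.06],"turn": [0,0.001,0],"fingers": 1},{"delta_pos": [0.015,0.004,0.06],"turn": [0,0.001,0],"fingers": 1},{"delta_pos": [0.015,0.004,0.06],"turn": [0,0.001,0],"fingers": 1}]}}

```text
clock: 26.15
position: [0.4025, 0.2177, 0.1943]
ee_rot: [0.786, 0.617, 0.036, 0.006]
ft_force: [-0.1, 0.7, 0.9]
grip_width: 0.299
grasp_force: 29.8
```

Run:
```python
from h import *;from workcell import camera
c=camera("scene")
for n,roi in dict(yellow=(226,235,252,265),red=(248,228,276,252)).items():
    m=big(c,roi,n)[2];h=np.vstack(cv2.findContours(m,0,1)[0])[:,0]+roi[:2]
    r=h[:,1].min();print(n,'far rim',onplane(c,(h[h[:,1]==r,0].mean(),r),.038),'cols',onplane(c,(h[:,0].min(),h[h[:,0]==h[:,0].min(),1].mean()),.038),onplane(c,(h[:,0].max(),h[h[:,0]==h[:,0].max(),1].mean()),.038))
rows([(.4869,.2661,.0675)],.02)
```

```text
yellow far rim [0.5065 0.2491 0.038 ] cols [0.5031 0.286  0.038 ] [0.4714 0.2486 0.038 ]
red far rim [0.488  0.1912 0.038 ] cols [0.4881 0.2288 0.038 ] [0.4529 0.1898 0.038 ]
now [0.4025 0.2177 0.1942] clock 26.2 grip 0.2999706401148181 rot err [ 0.0549 -0.0495 -0.    ] rad 0.45758861926609795
[0.008, 0.008, 0.017] [0.055, -0.05, -0.0]
[0.015, 0.016, 0.033] [0.055, -0.05, -0.0]
[0.023, 0.024, 0.05] [0.055, -0.05, -0.0]
[0.03, 0.032, 0.067] [0.055, -0.05, -0.0]
[0.038, 0.04, 0.083] [0.055, -0.05, -0.0]
[0.045, 0.048, 0.1] [0.055, -0.05, -0.0]
[0.053, 0.055, 0.117] [0.055, -0.05, -0.0]
[0.061, 0.063, 0.134] [0.055, -0.05, -0.0]
```

The arm is off its commanded pose, though no force is showing. I'll check the joints and look before going on.

Run:
```python
from h import *;from workcell import camera,get_obs
o=get_obs();print(o["joint_pos"],o["joint_velocities"],o["tau"],o["ft_force"],o["torque"])
c=camera("scene");cv2.imwrite("pics/a7.png",cv2.resize(c["color"][60:300,150:470,::-1],None,fx=2.4,fy=2.4))
```

```text
[ 1.2265 -0.499  -1.4679  1.9523 -0.5515  1.2185 -0.2977] [-0.0011 -0.001  -0.0029  0.0019 -0.0023 -0.0006  0.0022] [ -0.0305  21.2558  17.8619 -33.7987  -0.1372  -0.3525   0.0006] [ 0.0576 -0.8393 -0.9914] [-0.0147  0.0691  0.0033]
```

View pics/a7.png

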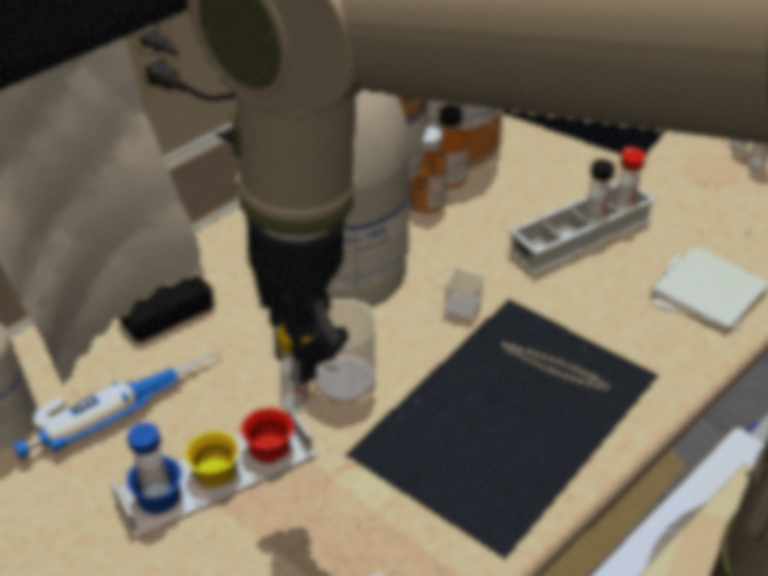

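Joint 2 (-0.499) and joint 3 (-1.468) both sit on their range limits. The redundant elbow drifted there during the low-radius passes. The vial is still held and clear of everything. I'll back off a little and collect joint data to identify the kinematics.

{"api": "move_arm", "payload": {"plan": [{"delta_pos": [-0.02,0,-0.02],"turn": [0,0,0],"fingers": 1},{"delta_pos": [-0.04,0,-0.04],"turn": [0,0,0],"fingers": 1},{"delta_pos": [-0.06,0,-0.06],"turn": [0,0,0],"fingers": 1},{"delta_pos": [-0.08,0,-0.06],"turn": [0,0,0],"fingers": 1},{"delta_pos": [-0.08,0,-0.06],"turn": [0,0,0],"fingers": 1}]}}

```text
clock: 26.88
position: [0.3793, 0.1371, 0.2498]
ee_rot: [0.787, 0.616, 0.036, 0.006]
ft_force: [-0.4, 0.3, 0.2]
grip_width: 0.298
grasp_force: 29.8
```

```bash
cat > kin.py <<'E'
from h import *
import json,os,itertools
from workcell import get_obs
def log():
    o=get_obs();D=[([1.2624,.3329,-.0647,1.4609,.0216,1.35,-.0885],[.1761,-.5993,.2415],[.9898,.1424,-.0001,-.0007]),([1.2265,-.499,-1.4679,1.9523,-.5515,1.2185,-.2977],[.4025,.2177,.1942],None)]
    D=json.load(open('log.json')) if os.path.exists('log.json') else D
    D.append([o["joint_pos"].tolist(),o["position"].tolist(),o["ee_rot"].tolist()]);json.dump(D,open('log.json','w'));return D
def chain(q,s):
    Rz=lambda a:Ro.from_euler('z',a).as_matrix();Ry=lambda a:Ro.from_euler('y',a).as_matrix()
    R=np.eye(3);fr=[R]
    for i in range(7):
        R=R@(Rz if i%2==0 else Ry)(s[i]*q[i]);fr.append(R)
    return fr
E
python3 - <<'E'
from kin import *
D=log();q,p,r=D[-1];print(np.array(q),p,r)
for s in itertools.product((1,-1),repeat=4):
    s7=(-1 if 0 else s[0],1,s[1],1,s[2],1,s[3])
    C=[chain(d[0],s7)[-1].T@Ro.from_quat(d[2]).as_matrix() for d in D if d[2]]
    e=max(np.linalg.norm(Ro.from_matrix(C[0].T@c).as_rotvec()) for c in C[1:]);
    if e<.3: print(s7,e,C[0],C[-1])
E
```

```text
[ 1.0337 -0.4822 -1.121   1.9854 -0.4768  1.3347 -0.1914] [0.37929013036620507, 0.13713659640595072, 0.24976356833300956] [0.7866713127416121, 0.6162770846007464, 0.036257899550456635, 0.006013769664884109]
(1, 1, -1, 1, -1, 1, 1) 0.28456743648203153 [[-0.4257  0.9049 -0.0028]
 [-0.9049 -0.4257  0.0004]
 [-0.0008  0.0027  1.    ]] [[-0.6404  0.764   0.0786]
 [-0.7676 -0.6333 -0.0985]
 [-0.0255 -0.1234  0.992 ]]
(-1, 1, -1, 1, -1, 1, 1) 0.20579517442769418 [[-0.1761 -0.9844 -0.0001]
 [ 0.9844 -0.1761  0.0001]
 [-0.0001 -0.0001  1.    ]] [[-0.3736 -0.9276 -0.    ]
 [ 0.9276 -0.3736 -0.    ]
 [ 0.     -0.      1.    ]]
(-1, 1, -1, 1, -1, 1, -1) 0.00012813274536314738 [[-0.     -1.     -0.0001]
 [ 1.     -0.      0.0001]
 [-0.0001 -0.0001  1.    ]] [[-0. -1. -0.]
 [ 1. -0. -0.]
 [ 0. -0.  1.]]
```

```bash
cat >> kin.py <<'E'
SG=(-1,1,-1,1,-1,1,-1)
def cols(q):
    f=chain(q,SG);return np.stack([[0,0,1],f[3][:,2],f[3][:,0],f[4][:,0],f[5][:,2],f[6][:,0],f[7][:,2]],1)
def fit(D):
    A=np.vstack([cols(d[0]) for d in D]);b=np.concatenate([d[1] for d in D])
    L=np.linalg.lstsq(A,b,rcond=.002)[0];return L,A@L-b
E
python3 - <<'E'
from kin import *
D=json.load(open('log.json'));L,r=fit(D);print(L,r)
A=np.vstack([cols(d[0]) for d in D]);print(np.linalg.svd(A)[1])
for keep in ([0,1,4,6],[0,1,2,3,4,6],[0,1,4,5,6],[0,1,2,4,6]):
    B=A[:,keep];b=np.concatenate([d[1] for d in D]);l=np.linalg.lstsq(B,b,rcond=None)[0];print(keep,l,np.abs(B@l-b).max())
E
```

```text
[-0.074   0.434   0.0105  0.0252  0.4602 -0.0277 -0.0358] [ 0.0434  0.0166  0.001  -0.0018 -0.0022  0.0005  0.0018  0.0048 -0.0015]
[3.3813 2.9769 0.7195 0.3207 0.2835 0.0636 0.0056]
[0, 1, 4, 6] [-0.1873  0.4184  0.4984 -0.1503] 0.04321261877474539
[0, 1, 2, 3, 4, 6] [-0.6474  0.3608  0.032  -0.0741  0.4691 -0.5908] 0.04288595752718086
[0, 1, 4, 5, 6] [-0.2062  0.4197  0.4305 -0.0663 -0.1499] 0.043388695203034816
[0, 1, 2, 4, 6] [-0.2362  0.4144  0.0199  0.4807 -0.1993] 0.043479739559839775
```

Run:
```python
from h import *
rows([(.395,.06,.25),(.41,-.06,.25)],.045)
```

```text
now [0.3793 0.1371 0.2498] clock 26.875 grip 0.29752439778820194 rot err [ 0.0542 -0.0496 -0.0017] rad 0.40332052894319853
[-0.036, 0.017, -0.001] [0.054, -0.05, -0.002]
[-0.071, 0.034, -0.002] [0.054, -0.05, -0.002]
[-0.109, 0.048, -0.003] [0.054, -0.05, -0.002]
[-0.146, 0.063, -0.004] [0.054, -0.05, -0.002]
[-0.184, 0.077, -0.005] [0.054, -0.05, -0.002]
```

{"api": "move_arm", "payload": {"plan": [{"delta_pos": [-0.036,0.017,-0.001],"turn": [0.02,-0.02,0],"fingers": 1},{"delta_pos": [-0.071,0.034,-0.002],"turn": [0.054,-0.05,-0.002],"fingers": 1},{"delta_pos": [-0.071,0.034,-0.002],"turn": [0.054,-0.05,-0.002],"fingers": 1},{"delta_pos": [-0.071,0.034,-0.002],"turn": [0.054,-0.05,-0.002],"fingers": 1}]}}

```text
clock: 27.38
position: [0.3955, 0.0619, 0.25]
ee_rot: [0.786, 0.618, 0.0, 0.0]
ft_force: [-0.9, -0.6, -0.0]
grip_width: 0.294
grasp_force: 29.8
```

Run:
```python
from kin import *
d=log()[-1];print(np.array(d[0]))
rows([(.41,-.06,.25)],.045)
```

```text
[ 1.1713 -0.351  -1.165   1.9416 -0.3292  1.355  -0.1348]
now [0.3955 0.0619 0.25  ] clock 27.375 grip 0.2938272682574795 rot err [0.0003 0.     0.0026] rad 0.400329281560085
[-0.038, 0.014, 0.0] [0.0, 0.0, 0.003]
[-0.077, 0.028, 0.0] [0.0, 0.0, 0.003]
[-0.115, 0.043, 0.0] [0.0, 0.0, 0.003]
```

{"api": "move_arm", "payload": {"plan": [{"delta_pos": [-0.038,0.014,0],"turn": [0,0,0],"fingers": 1},{"delta_pos": [-0.077,0.028,0],"turn": [0,0,0],"fingers": 1},{"delta_pos": [-0.115,0.043,0],"turn": [0,0,0],"fingers": 1},{"delta_pos": [-0.115,0.043,0],"turn": [0,0,0],"fingers": 1}]}}

```text
clock: 27.88
position: [0.4101, -0.0624, 0.2501]
ee_rot: [0.787, 0.617, 0.0, 0.0]
ft_force: [0.9, 0.7, -0.6]
grip_width: 0.298
grasp_force: 29.8
```

Run:
```python
from kin import *
D=log();print(np.array(D[-1][0]))
def c2(q):
    f=chain(q,SG);return np.hstack([cols(q)[:,[0,1,4,6]],np.stack([f[2][:,1],f[4][:,1],f[6][:,1],f[6][:,0]],1)])
A=np.vstack([c2(d[0]) for d in D]);b=np.concatenate([d[1] for d in D])
l=np.linalg.lstsq(A,b,rcond=None)[0];print(l,np.abs(A@l-b).max(),np.linalg.svd(A)[1])
B=np.vstack([np.hstack([c2(d[0]),cols(d[0])[:,[2,3]]]) for d in D]);l=np.linalg.lstsq(B,b,rcond=None)[0];print(l,np.abs(B@l-b).max())
```

```text
[ 1.2814 -0.1958 -1.0849  1.9145 -0.1788  1.3228  0.0079]
[ 0.2583  0.4486  0.4901  0.3322 -0.0217 -0.0235 -0.0004  0.0001] 3.157262829617258e-05 [3.9824 3.6146 3.1768 0.9127 0.3324 0.1823 0.0652 0.049 ]
[ 0.2586  0.4487  0.4902  0.3325 -0.0217 -0.0235 -0.0004  0.0002  0.
  0.0001] 2.5472596677122983e-05
```

The kinematic model fits to 0.03 mm. Next I check whether a plain damped pseudo-inverse explains the observed joint motion.

```bash
cat >> kin.py <<'E'
LEN=np.array([.2584,.4487,.4902,.3323,-.0217,-.0235,-.0004,0])
C0=np.array([[0,-1,0],[1,0,0],[0,0,1.]])
LO=np.array([-2.6,-.5,-1.47,.16,-1.27,.06,-2.6]);HI=np.array([2.6,2.12,1.34,2.42,4.41,2.06,2.6])
def fk(q):
    f=chain(q,SG);A=np.hstack([cols(q)[:,[0,1,4,6]],np.stack([f[2][:,1],f[4][:,1],f[6][:,1],f[6][:,0]],1)])
    return A@LEN,f[-1]@C0
def err(q,p,R):
    x,r=fk(q);return np.r_[p-x,Ro.from_matrix(R@r.T).as_rotvec()]
def jac(q):
    x,r=fk(q);J=np.zeros((6,7))
    for i in range(7):
        d=np.array(q,float);d[i]+=1e-5;y,s=fk(d);J[:,i]=np.r_[y-x,Ro.from_matrix(s@r.T).as_rotvec()]/1e-5
    return J
def ik(q,p,R,lam=.02,n=8,w=1.,q0=None,kn=0.):
    q=np.array(q,float)
    W=np.diag([1,1,1,w,w,w])
    for _ in range(n):
        J=W@jac(q);e=W@err(q,p,R);Ji=J.T@np.linalg.inv(J@J.T+lam**2*np.eye(6))
        dq=Ji@e
        if kn: dq=dq+kn*(np.eye(7)-Ji@J)@(q0-q)
        q=np.clip(q+dq,LO,HI)
    return q
def track(q,way,step=.01,**k):
    a=fk(q)[0];out=[np.array(q)]
    for w in way:
        w=np.array(w);m=max(1,int(np.linalg.norm(w-a)/step))
        for i in range(1,m+1): out.append(ik(out[-1],a+(w-a)*i/m,RT,**k))
        a=w
    return np.array(out)
E
python3 - <<'E'
from kin import *
D=json.load(open('log.json'))
q3,q4=np.array(D[-2][0]),np.array(D[-1][0]);print('obs',q4-q3)
for lam in(.001,.02,.05,.1): 
    print(lam,track(q3,[D[-1][1]],.01,lam=lam,n=4)[-1]-q3)
J=jac(q3);N=np.linalg.svd(J)[2][-1];print('null',N)
print('null at now',np.linalg.svd(jac(q4))[2][-1], 'sv',np.linalg.svd(jac(q4))[1])
E
```

```text
obs [ 0.11    0.1552  0.08   -0.0271  0.1504 -0.0322  0.1427]
0.001 [ 0.1112  0.1544  0.0791 -0.0268  0.15   -0.0318  0.1439]
0.02 [ 0.1112  0.1544  0.0792 -0.0268  0.15   -0.0318  0.1439]
0.05 [ 0.111   0.1545  0.0793 -0.0268  0.1501 -0.0319  0.1438]
0.1 [ 0.1105  0.1544  0.0798 -0.0267  0.1501 -0.0318  0.1439]
null [ 0.6246 -0.398  -0.2936 -0.0067 -0.4065  0.1094  0.4336]
null at now [ 0.7368 -0.2007 -0.5426 -0.0139 -0.233   0.0259  0.2593] sv [1.8186 1.6721 1.2782 0.4151 0.329  0.1214]
```

The pseudo-inverse predicts the motion, so I can search in simulation for a carrying path that keeps the joints inside their ranges for the rest of the job.

```bash
cat > srch.py <<'E'
from kin import *
D=json.load(open('log.json'));q0=np.array(D[-1][0])
def marg(Q): return np.min(np.minimum(Q-LO,HI-Q))
Y,RD,C=(.4869,.2661),(.4715,.2081),(.442,-.358)
def rest(zc): 
    L=[(.405,-.12,zc),(.405,0,zc),(.41,.12,zc)]
    return [(*Y,.2),(*Y,.067),(*Y,zc)]+L[::-1]+[(*C,.2),(*C,.06),(*C,zc)]+L+[(*RD,zc),(*RD,.067)]
if __name__=="__main__":
    k=dict(lam=.02,n=2)
    for zc in(.21,.27,.33,.4):
        Q=track(q0,[(.41,-.06,zc),(.405,0,zc),(.41,.12,zc)]+rest(zc),.03,**k);print('direct',zc,marg(Q),Q[-1])
    rng=np.random.default_rng(0);best=[]
    import time;t=time.time()
    while time.time()-t<420:
        zc=rng.uniform(.22,.4);n=rng.integers(1,4);w=[]
        for _ in range(n):
            a=rng.uniform(-1.25,-.35);r=rng.uniform(.42,.65);w.append((r*np.cos(a),r*np.sin(a),rng.uniform(.22,.42)))
        way=[(.41,-.06,w[0][2]),(.405,-.12,w[0][2])]+w+[(.405,-.12,zc),(.405,0,zc),(.41,.12,zc)]
        Q=track(q0,way,.04,**k);m1=marg(Q)
        if m1<0.001 or Q[-1][2]<-1.3: 
            best.append((-1,Q[-1].round(2).tolist(),way));continue
        Q=track(Q[-1],rest(zc),.04,**k);best.append((marg(Q),Q[-1].round(2).tolist(),way))
    best.sort(key=lambda b:-b[0]);print(len(best))
    for b in best[:4]: print(b[0],b[1],np.round(b[2],3).tolist())
E
timeout 570 python3 srch.py
```

```text
direct 0.21 0.0 [ 0.2665  0.4151 -0.8937  1.9002  0.3813  1.0062 -1.0348]
direct 0.27 0.0 [ 1.6595 -0.5    -1.47    2.019  -0.6915  1.062  -0.1147]
direct 0.33 0.0 [ 1.6597 -0.5    -1.47    2.0189 -0.6914  1.062  -0.1149]
direct 0.4 0.0 [ 1.6602 -0.5    -1.47    2.0186 -0.6908  1.0618 -0.1155]
527
0.0 [1.66, -0.5, -1.47, 2.02, -0.69, 1.06, -0.11] [[0.41, -0.06, 0.383], [0.405, -0.12, 0.383], [0.148, -0.397, 0.383], [0.509, -0.232, 0.366], [0.405, -0.12, 0.335], [0.405, 0.0, 0.335], [0.41, 0.12, 0.335]]
0.0 [1.66, -0.5, -1.47, 2.02, -0.69, 1.06, -0.11] [[0.41, -0.06, 0.393], [0.405, -0.12, 0.393], [0.382, -0.257, 0.393], [0.353, -0.338, 0.305], [0.405, -0.12, 0.374], [0.405, 0.0, 0.374], [0.41, 0.12, 0.374]]
0.0 [1.66, -0.5, -1.47, 2.02, -0.69, 1.06, -0.11] [[0.41, -0.06, 0.265], [0.405, -0.12, 0.265], [0.39, -0.488, 0.265], [0.339, -0.279, 0.387], [0.405, -0.12, 0.327], [0.405, 0.0, 0.327], [0.41, 0.12, 0.327]]
0.0 [1.66, -0.5, -1.47, 2.02, -0.69, 1.06, -0.11] [[0.41, -0.06, 0.26], [0.405, -0.12, 0.26], [0.184, -0.479, 0.26], [0.217, -0.509, 0.28], [0.372, -0.28, 0.408], [0.405, -0.12, 0.363], [0.405, 0.0, 0.363], [0.41, 0.12, 0.363]]
```

```bash
cat > fast.py <<'E'
import numpy as np,json
from kin import LO,HI,LEN,SG,C0
d1,d3,d5,d7,y2,y4,_,_=LEN
def rz(a): c,s=np.cos(a),np.sin(a);return np.array([[c,-s,0],[s,c,0],[0,0,1]])
def ry(a): c,s=np.cos(a),np.sin(a);return np.array([[c,0,s],[0,1,0],[-s,0,c]])
def fkj(q):
    R=np.eye(3);p=np.zeros(3);ax=[];og=[]
    for i in range(7):
        if i==0:p=p+[0,0,d1]
        ax.append(SG[i]*R[:,2 if i%2==0 else 1]);og.append(p)
        R=R@(rz if i%2==0 else ry)(SG[i]*q[i])
        if i==1:p=p+R[:,1]*y2
        if i==2:p=p+R[:,2]*d3
        if i==3:p=p+R[:,1]*y4
        if i==4:p=p+R[:,2]*d5
        if i==6:p=p+R[:,2]*d7
    J=np.array([np.r_[np.cross(a,p-o),a] for a,o in zip(ax,og)]).T
    return p,R@C0,J
def RTy(y): return np.array([[-np.sin(y),np.cos(y),0],[np.cos(y),np.sin(y),0],[0,0,-1]])
def so3(R): # small rotation vector
    v=np.array([R[2,1]-R[1,2],R[0,2]-R[2,0],R[1,0]-R[0,1]])/2;return v
def track(q,way,step=.03,yaw0=-.24,stop=False):
    """way: (x,y,z,yaw)"""
    q=np.array(q,float);p,R,J=fkj(q);a=np.r_[p,yaw0];out=[q]
    for w in way:
        w=np.array(w,float);m=max(1,int(np.ceil(max(np.linalg.norm((w-a)[:3])/step,abs(w[3]-a[3])/.1))))
        for i in range(1,m+1):
            t=a+(w-a)*i/m
            for _ in range(2):
                p,R,J=fkj(q);e=np.r_[t[:3]-p,so3(RTy(t[3])@R.T)]
                q=q+J.T@np.linalg.solve(J@J.T+4e-4*np.eye(6),e)
            out.append(q)
            if stop and (np.any(q<LO+.01) or np.any(q>HI-.01)): return np.array(out),False
        a=w
    return np.array(out),True
def marg(Q): return np.min(np.minimum(Q-LO,HI-Q))
E
python3 - <<'E'
from fast import *
np.set_printoptions(precision=2,suppress=True)
D=json.load(open('log.json'));q4=np.array(D[-1][0]);print(fkj(q4)[0],D[-1][1])
L=[(.405,-.12),(.405,0),(.41,.12)];Y,B,RD=(.487,.266),(.5015,.324),(.4715,.208);P,cb,cy,cr=(.4525,-.313),(.462,-.269),(.469,-.223),(.442,-.358)
def leg(ps,z): return [(*p,z,-.24) for p in ps]
q=np.array(D[0][0]);w0=1.285-.0;seq=[]
way=[(.23,-.5,.24,-.8),(.33,-.3,.25,-.24)]
Q,_=track(q,way,yaw0=-1.285);print('turned',Q[-1]);q=Q[-1]
for nm,ps,zl in(('black',L+[Y],.064),('pad',L[::-1]+[P],.061),('blue',[cb],.06),('cupB',L+[B],.067),('yel',L[::-1]+[cy],.06),('cupY',L+[Y],.067)):
    Q,_=track(q,leg(ps,.21));q2=Q[-1];Q2,_=track(q2,[(*ps[-1],zl,-.24),(*ps[-1],.21,-.24)]);q=Q2[-1];print(nm,q2,marg(Q),Q2[:,1].max())
E
```

```text
[ 0.41 -0.06  0.25] [0.41005411207709414, -0.06239830837084681, 0.25007748498688065]
turned [ 1.04 -0.05 -0.39  1.88 -0.02  1.31  0.42]
black [ 0.27  0.37 -1.04  1.65  0.33  1.31 -1.06] 0.3682502188175437 0.5313955205954812
pad [ 1.02  0.24 -0.57  1.68  0.13  1.26  0.18] 0.3616821785337817 0.4009311389871923
blue [ 0.98  0.21 -0.61  1.72  0.12  1.25  0.11] 0.7007512931644007 0.3775749372602561
cupB [ 0.15  0.49 -1.06  1.54  0.44  1.36 -1.19] 0.31165190224216155 0.6333748918668107
yel [ 1.05  0.19 -0.76  1.75  0.14  1.25  0.01] 0.26436558718062697 0.37839977083603665
cupY [ 0.36  0.43 -1.17  1.65  0.41  1.33 -1.12] 0.1717565341360301 0.5845334213543044
```

```bash
cat > s2.py <<'E'
from fast import *
import time
np.set_printoptions(precision=2,suppress=True)
D=json.load(open('log.json'));q0=np.array(D[-1][0])
rng=np.random.default_rng(1);res=[];t=time.time();n=0
while time.time()-t<400:
    n+=1;zc=rng.uniform(.21,.4);w=[]
    for _ in range(rng.integers(1,4)):
        a=rng.uniform(-1.25,-.3);r=rng.uniform(.42,.62) if a<-.35 else .42;w.append((r*np.cos(a),r*np.sin(a),rng.uniform(.22,.42),-.24+rng.uniform(-1.5,1.5)))
    way=[(.405,-.12,max(.25,w[0][2]),-.24)]+w
    ym=rng.uniform(-1.2,1.2)-.24;r2=rng.uniform(.385,.42)
    way+=[(.405,-.12,zc,ym),(r2,0,zc,ym),(.40,.12,zc,ym),(.4869,.2661,zc,-.24)]
    Q,ok=track(q0,way,.04,stop=True)
    if ok: res.append((marg(Q)-2*max(0,-Q[-1][2]-1.0),len(Q),Q[-1],way))
res.sort(key=lambda b:-b[0]);print(n,len(res))
for b in res[:6]: print(round(b[0],2),b[1],b[2],np.round(b[3],2).tolist())
E
python3 s2.py
```

```text
6424 276
0.21 70 [ 0.24  0.3  -0.99  1.56  0.25  1.42 -1.01] [[0.4, -0.12, 0.39, -0.24], [0.15, -0.4, 0.39, 1.26], [0.33, -0.51, 0.31, 0.59], [0.3, -0.44, 0.3, -1.41], [0.4, -0.12, 0.28, -0.48], [0.41, 0.0, 0.28, -0.48], [0.4, 0.12, 0.28, -0.48], [0.49, 0.27, 0.28, -0.24]]
0.19 96 [ 0.28  0.33 -1.04  1.59  0.29  1.39 -1.03] [[0.4, -0.12, 0.4, -0.24], [0.27, -0.56, 0.4, 1.12], [0.41, -0.43, 0.37, -1.74], [0.41, -0.36, 0.29, -1.37], [0.4, -0.12, 0.26, 0.89], [0.41, 0.0, 0.26, 0.89], [0.4, 0.12, 0.26, 0.89], [0.49, 0.27, 0.26, -0.24]]
0.18 71 [ 0.28  0.31 -1.04  1.54  0.27  1.44 -1.02] [[0.4, -0.12, 0.27, -0.24], [0.16, -0.41, 0.27, 1.07], [0.23, -0.57, 0.26, -0.08], [0.48, -0.23, 0.26, -0.7], [0.4, -0.12, 0.28, 0.61], [0.41, 0.0, 0.28, 0.61], [0.4, 0.12, 0.28, 0.61], [0.49, 0.27, 0.28, -0.24]]
0.16 55 [ 0.29  0.33 -1.06  1.58  0.29  1.41 -1.03] [[0.4, -0.12, 0.32, -0.24], [0.21, -0.4, 0.32, 1.23], [0.31, -0.52, 0.31, 0.87], [0.49, -0.32, 0.41, 0.23], [0.4, -0.12, 0.26, 0.66], [0.4, 0.0, 0.26, 0.66], [0.4, 0.12, 0.26, 0.66], [0.49, 0.27, 0.26, -0.24]]
0.15 75 [ 0.29  0.35 -1.06  1.61  0.31  1.36 -1.05] [[0.4, -0.12, 0.38, -0.24], [0.34, -0.27, 0.38, 0.14], [0.55, -0.22, 0.32, -0.13], [0.42, -0.16, 0.29, -1.69], [0.4, -0.12, 0.24, 0.8], [0.4, 0.0, 0.24, 0.8], [0.4, 0.12, 0.24, 0.8], [0.49, 0.27, 0.24, -0.24]]
0.12 70 [ 0.3   0.34 -1.08  1.59  0.31  1.39 -1.05] [[0.4, -0.12, 0.4, -0.24], [0.25, -0.35, 0.4, 1.19], [0.55, -0.21, 0.34, 0.77], [0.47, -0.31, 0.36, -1.14], [0.4, -0.12, 0.26, -0.8], [0.41, 0.0, 0.26, -0.8], [0.4, 0.12, 0.26, -0.8], [0.49, 0.27, 0.26, -0.24]]
```

Paths that unwind the elbow exist. I'll run the best one in stages and re-simulate from the true joints at each stage.

```bash
cat > go.py <<'E'
from fast import *
from workcell import get_obs
np.set_printoptions(precision=3,suppress=True)
from scipy.spatial.transform import Rotation as Ro
def yawof(R): return np.arctan2(R[1,1],R[0,1])
def go(way,rest=(),step=.05,tstep=.15):
    o=get_obs();p=o["position"];R=Ro.from_quat(o["ee_rot"]).as_matrix();y=yawof(R);a=np.r_[p,y];q=o["joint_pos"]
    print('now',a,'q',q,'clock',o['clock'],'grip',o['grip_width'],o['grasp_force'])
    k=0
    for w in way:
        w=np.array(w);n=int(np.ceil(max(np.linalg.norm((w-a)[:3])/step,abs(w[3]-a[3])/tstep,1)))
        for i in range(1,n+1):
            t=a+(w-a)*i/n;k+=1;print(k,(R.T@(t[:3]-p)).round(3).tolist(),round(float(y-t[3]),3))
        a=w
    Q,ok=track(q,list(way),.03,yaw0=y);print('end q',Q[-1],'margin',marg(Q))
    if rest: Q,ok=track(Q[-1],list(rest),.03,yaw0=way[-1][3]);print('rest end',Q[-1],'margin',marg(Q), 'min j',Q.min(0),'max',Q.max(0))
W=[(.405,-.12,.39,-.24),(.15,-.4,.39,1.26),(.33,-.51,.31,.59),(.3,-.44,.30,-1.41),(.405,-.12,.28,-.48),(.41,0,.28,-.48),(.4,.12,.28,-.48),(.4869,.2661,.28,-.24)]
E
python3 -c "
from go import *
go(W[:2],W[2:])"
```

```text
now [ 0.41  -0.062  0.25  -0.241] q [ 1.281 -0.196 -1.085  1.915 -0.179  1.323  0.008] clock 27.875 grip 0.2983630027310249 29.756258726119995
1 [-0.014, 0.002, -0.035] -0.0
2 [-0.029, 0.004, -0.07] -0.0
3 [-0.043, 0.007, -0.105] -0.001
4 [-0.057, 0.009, -0.14] -0.001
5 [-0.09, -0.009, -0.14] -0.151
6 [-0.124, -0.027, -0.14] -0.301
7 [-0.157, -0.045, -0.14] -0.451
8 [-0.19, -0.063, -0.14] -0.601
9 [-0.223, -0.082, -0.14] -0.751
10 [-0.257, -0.1, -0.14] -0.901
11 [-0.29, -0.118, -0.14] -1.051
12 [-0.323, -0.136, -0.14] -1.201
13 [-0.357, -0.154, -0.14] -1.351
14 [-0.39, -0.172, -0.14] -1.501
end q [ 1.335 -0.136 -0.2    1.666 -0.027  1.609  2.395] margin 0.2046732421205495
rest end [ 0.239  0.293 -0.985  1.553  0.245  1.427 -1.002] margin 0.2046732421205495 min j [ 0.239 -0.172 -0.985  1.39  -0.117  1.376 -1.002] max [ 1.335  0.293 -0.146  1.892  0.245  1.609  2.395]
```

{"api": "move_arm", "payload": {"plan": [{"delta_pos": [-0.014,0.002,-0.035],"turn": [0,0,0],"fingers": 1},{"delta_pos": [-0.029,0.004,-0.07],"turn": [0,0,0],"fingers": 1},{"delta_pos": [-0.043,0.007,-0.105],"turn": [0,0,0],"fingers": 1},{"delta_pos": [-0.057,0.009,-0.14],"turn": [0,0,0],"fingers": 1},{"delta_pos": [-0.09,-0.009,-0.14],"turn": [0,0,-0.15],"fingers": 1},{"delta_pos": [-0.124,-0.027,-0.14],"turn": [0,0,-0.3],"fingers": 1},{"delta_pos": [-0.157,-0.045,-0.14],"turn": [0,0,-0.45],"fingers": 1},{"delta_pos": [-0.19,-0.063,-0.14],"turn": [0,0,-0.6],"fingers": 1},{"delta_pos": [-0.223,-0.082,-0.14],"turn": [0,0,-0.75],"fingers": 1},{"delta_pos": [-0.257,-0.1,-0.14],"turn": [0,0,-0.9],"fingers": 1},{"delta_pos": [-0.29,-0.118,-0.14],"turn": [0,0,-1.05],"fingers": 1},{"delta_pos": [-0.29,-0.118,-0.14],"turn": [0,0,-1.05],"fingers": 1}]}}

```text
clock: 29.38
position: [0.2264, -0.3152, 0.3905]
ee_rot: [0.37, 0.929, -0.0, 0.001]
ft_force: [0.8, 1.5, -0.6]
grip_width: 0.297
grasp_force: 29.7
```

```bash
python3 -c "
from go import *
go(W[1:2],W[2:])
print('short-cuts')
go([],[]) if 0 else None
for a in ([W[2]],[W[3]],[]):
  go(a+W[4:5],W[5:]) if 0 else None
q=get_obs()['joint_pos']
for s in (W[1:],W[2:],W[3:],W[4:]):
  Q,_=track(q,s,.03,yaw0=.81);print(marg(Q),Q[-1])
"
```

```text
now [ 0.226 -0.315  0.391  0.812] q [ 1.297 -0.226 -0.374  1.73  -0.082  1.621  1.74 ] clock 29.375 grip 0.2970751068840685 29.746303260326385
1 [-0.001, -0.038, 0.0] -0.149
2 [-0.002, -0.076, 0.0] -0.299
3 [-0.003, -0.114, 0.001] -0.448
end q [ 1.33  -0.136 -0.196  1.666 -0.026  1.609  2.395] margin 0.20524778564164148
rest end [ 0.236  0.291 -0.981  1.554  0.244  1.427 -1.001] margin 0.20524778564164148 min j [ 0.236 -0.171 -0.981  1.391 -0.116  1.376 -1.001] max [ 1.33   0.291 -0.142  1.892  0.244  1.609  2.395]
short-cuts
0.20524266210937148 [ 0.236  0.291 -0.981  1.554  0.244  1.427 -1.001]
0.2736905460283532 [ 0.299  0.323 -1.074  1.551  0.285  1.438 -1.031]
0.056770043823036964 [ 0.42   0.421 -1.282  1.547  0.405  1.476 -1.117]
-0.4163525610026544 [ 1.691 -0.465 -1.886  1.546 -0.443  1.454 -0.414]
```

```bash
python3 -c "
from go import *
go(W[1:3],W[3:],.055,.16)"
```

```text
now [ 0.226 -0.315  0.391  0.812] q [ 1.297 -0.226 -0.374  1.73  -0.082  1.621  1.74 ] clock 29.375 grip 0.2970751068840685 29.746303260326385
1 [-0.001, -0.038, 0.0] -0.149
2 [-0.002, -0.076, 0.0] -0.299
3 [-0.003, -0.114, 0.001] -0.448
4 [-0.044, -0.105, 0.017] -0.314
5 [-0.085, -0.097, 0.033] -0.18
6 [-0.127, -0.088, 0.049] -0.046
7 [-0.168, -0.079, 0.065] 0.088
8 [-0.209, -0.07, 0.081] 0.222
end q [ 1.154  0.284 -0.294  1.391  0.082  1.479  1.454] margin 0.20524778564164148
rest end [ 0.236  0.291 -0.981  1.554  0.244  1.427 -1.001] margin 0.32877981164917436 min j [ 0.236 -0.171 -0.981  1.391 -0.116  1.376 -1.001] max [ 1.154  0.291 -0.142  1.892  0.244  1.479  1.454]
```

{"api": "move_arm", "payload": {"plan": [{"delta_pos": [-0.001,-0.038,0],"turn": [0,0,-0.149],"fingers": 1},{"delta_pos": [-0.002,-0.076,0],"turn": [0,0,-0.299],"fingers": 1},{"delta_pos": [-0.003,-0.114,0.001],"turn": [0,0,-0.44],"fingers": 1},{"delta_pos": [-0.044,-0.105,0.017],"turn": [0,0,-0.314],"fingers": 1},{"delta_pos": [-0.085,-0.097,0.033],"turn": [0,0,-0.18],"fingers": 1},{"delta_pos": [-0.127,-0.088,0.049],"turn": [0,0,-0.046],"fingers": 1},{"delta_pos": [-0.168,-0.079,0.065],"turn": [0,0,0.088],"fingers": 1},{"delta_pos": [-0.209,-0.07,0.081],"turn": [0,0,0.222],"fingers": 1},{"delta_pos": [-0.209,-0.07,0.081],"turn": [0,0,0.222],"fingers": 1}]}}

```text
clock: 30.5
position: [0.3348, -0.5074, 0.3074]
ee_rot: [0.47, 0.883, 0.002, -0.0]
ft_force: [-0.2, 0.4, 0.0]
grip_width: 0.293
grasp_force: 29.7
```

```bash
python3 -c "
from go import *
go(W[3:4],W[4:],.05,.17)"
```

```text
now [ 0.335 -0.507  0.307  0.592] q [ 1.156  0.289 -0.307  1.391  0.083  1.477  1.445] clock 30.5 grip 0.2934246659719904 29.734368324279785
1 [0.006, 0.001, 0.001] 0.167
2 [0.013, 0.001, 0.001] 0.334
3 [0.019, 0.002, 0.002] 0.501
4 [0.025, 0.003, 0.003] 0.667
5 [0.031, 0.004, 0.003] 0.834
6 [0.038, 0.004, 0.004] 1.001
7 [0.044, 0.005, 0.004] 1.168
8 [0.05, 0.006, 0.005] 1.335
9 [0.056, 0.007, 0.006] 1.502
10 [0.063, 0.007, 0.006] 1.669
11 [0.069, 0.008, 0.007] 1.835
12 [0.075, 0.009, 0.008] 2.002
end q [ 1.025  0.109 -0.15   1.61   0.016  1.424 -0.536] margin 0.5827362249076469
rest end [ 0.241  0.294 -0.988  1.553  0.247  1.428 -1.003] margin 0.3281427424372322 min j [ 0.241 -0.172 -0.988  1.553 -0.117  1.376 -1.003] max [ 1.025  0.294 -0.15   1.892  0.247  1.428 -0.233]
```

{"api": "move_arm", "payload": {"plan": [{"delta_pos": [0.006,0.001,0.001],"turn": [0,0,0.167],"fingers": 1},{"delta_pos": [0.013,0.001,0.001],"turn": [0,0,0.334],"fingers": 1},{"delta_pos": [0.019,0.002,0.002],"turn": [0,0,0.501],"fingers": 1},{"delta_pos": [0.025,0.003,0.003],"turn": [0,0,0.667],"fingers": 1},{"delta_pos": [0.031,0.004,0.003],"turn": [0,0,0.834],"fingers": 1},{"delta_pos": [0.038,0.004,0.004],"turn": [0,0,1.001],"fingers": 1},{"delta_pos": [0.044,0.005,0.004],"turn": [0,0,1.168],"fingers": 1},{"delta_pos": [0.05,0.006,0.005],"turn": [0,0,1.335],"fingers": 1},{"delta_pos": [0.056,0.007,0.006],"turn": [0,0,1.502],"fingers": 1},{"delta_pos": [0.063,0.007,0.006],"turn": [0,0,1.669],"fingers": 1},{"delta_pos": [0.069,0.008,0.007],"turn": [0,0,1.835],"fingers": 1},{"delta_pos": [0.075,0.009,0.008],"turn": [0,0,2.002],"fingers": 1}]}}

```text
clock: 32.0
position: [0.2971, -0.4408, 0.3028]
ee_rot: [0.997, 0.077, 0.001, 0.001]
ft_force: [0.1, 1.1, -1.3]
grip_width: 0.294
grasp_force: 29.8
```

```bash
python3 -c "
from go import *
q=get_obs()['joint_pos']
# options for the left pass: height, radius, and what follows (cup Y down, back, red, to red cup)
Y,RD,C=(.4869,.2661),(.4715,.2081),(.442,-.358)
for z in(.21,.25,.28,.32):
  for r in(.41,.425):
   for yw in(-.48,-.24,.3):
    L=[(.39,-.16,z,yw),(r,0,z,yw),(.40,.15,z,yw)]
    A=[*L,(*Y,z,-.24),(*Y,.067,-.24),(*Y,z,-.24)]
    Q,_=track(q,A,yaw0=-1.35);
    B=[(.40,.15,z,-.24),(r,0,z,-.24),(.39,-.16,z,-.24),(*C,z,-.24),(*C,.06,-.24),(*C,z,-.24),(.39,-.16,z,-.24),(r,0,z,-.24),(.4,.15,z,-.24),(*RD,z,-.24),(*RD,.067,-.24)]
    Q2,_=track(Q[-1],B);print(z,r,yw,'A',round(marg(Q),2),Q[-1],'B',round(marg(Q2),2),Q2[-1])
"
```

```text
0.21 0.41 -0.48 A 0.38 [ 0.217  0.34  -0.959  1.656  0.287  1.296 -1.034] B 0.38 [ 0.293  0.429 -0.927  1.899  0.402  1.013 -1.05 ]
0.21 0.41 -0.24 A 0.38 [ 0.205  0.334 -0.943  1.656  0.279  1.294 -1.028] B 0.38 [ 0.28   0.422 -0.91   1.899  0.392  1.01  -1.042]
0.21 0.41 0.3 A 0.38 [ 0.174  0.321 -0.9    1.658  0.26   1.289 -1.015] B 0.38 [ 0.245  0.405 -0.866  1.901  0.364  1.001 -1.022]
0.21 0.425 -0.48 A 0.41 [ 0.208  0.336 -0.947  1.656  0.281  1.295 -1.03 ] B 0.4 [ 0.283  0.424 -0.914  1.899  0.395  1.011 -1.044]
0.21 0.425 -0.24 A 0.41 [ 0.197  0.33  -0.931  1.657  0.274  1.293 -1.025] B 0.4 [ 0.27   0.417 -0.898  1.9    0.384  1.007 -1.036]
0.21 0.425 0.3 A 0.41 [ 0.166  0.318 -0.89   1.658  0.256  1.288 -1.011] B 0.41 [ 0.236  0.401 -0.855  1.901  0.358  0.999 -1.017]
0.25 0.41 -0.48 A 0.35 [ 0.246  0.316 -0.995  1.599  0.269  1.373 -1.02 ] B 0.34 [ 0.31   0.438 -0.949  1.898  0.417  1.018 -1.06 ]
0.25 0.41 -0.24 A 0.35 [ 0.236  0.312 -0.982  1.6    0.264  1.371 -1.016] B 0.34 [ 0.299  0.432 -0.936  1.898  0.408  1.015 -1.054]
0.25 0.41 0.3 A 0.35 [ 0.21   0.301 -0.946  1.6
[... 1359 characters left out ...]
 0.45  -0.976  1.897  0.435  1.025 -1.073]
0.32 0.41 -0.24 A 0.31 [ 0.267  0.288 -1.031  1.484  0.247  1.508 -1.001] B 0.3 [ 0.323  0.446 -0.967  1.898  0.429  1.022 -1.069]
0.32 0.41 0.3 A 0.31 [ 0.247  0.279 -1.001  1.485  0.234  1.505 -0.992] B 0.31 [ 0.3    0.433 -0.937  1.898  0.409  1.015 -1.054]
0.32 0.425 -0.48 A 0.34 [ 0.264  0.286 -1.026  1.484  0.245  1.508 -1.   ] B 0.33 [ 0.32   0.444 -0.963  1.898  0.426  1.021 -1.067]
0.32 0.425 -0.24 A 0.34 [ 0.258  0.283 -1.017  1.485  0.241  1.507 -0.997] B 0.33 [ 0.313  0.44  -0.953  1.898  0.42   1.019 -1.062]
0.32 0.425 0.3 A 0.34 [ 0.238  0.275 -0.988  1.485  0.229  1.504 -0.989] B 0.33 [ 0.291  0.428 -0.925  1.899  0.401  1.013 -1.049]
```

All the routes now have at least 0.3 rad of margin. I continue at z = 0.21 and radius 0.42.

```bash
python3 -c "
from go import *
go([(.39,-.16,.215,-.24),(.42,0,.215,-.24),(.40,.15,.215,-.24),(.4869,.2661,.21,-.24)],(),.045,.15)"
```

```text
now [ 0.297 -0.441  0.303 -1.416] q [ 1.028  0.104 -0.147  1.609  0.015  1.426 -0.537] clock 32.0 grip 0.2941243327672211 29.75422739982605
1 [0.017, -0.033, 0.011] -0.147
2 [0.034, -0.066, 0.022] -0.294
3 [0.051, -0.099, 0.033] -0.441
4 [0.067, -0.132, 0.044] -0.588
5 [0.084, -0.165, 0.055] -0.735
6 [0.101, -0.197, 0.066] -0.882
7 [0.118, -0.23, 0.077] -1.029
8 [0.135, -0.263, 0.087] -1.176
9 [0.148, -0.302, 0.087] -1.176
10 [0.162, -0.34, 0.087] -1.176
11 [0.175, -0.378, 0.087] -1.176
12 [0.189, -0.417, 0.087] -1.176
13 [0.19, -0.455, 0.087] -1.176
14 [0.191, -0.492, 0.087] -1.176
15 [0.192, -0.53, 0.087] -1.176
16 [0.192, -0.568, 0.087] -1.176
17 [0.218, -0.593, 0.088] -1.176
18 [0.244, -0.619, 0.089] -1.176
19 [0.27, -0.644, 0.091] -1.176
20 [0.296, -0.669, 0.092] -1.176
end q [ 0.198  0.331 -0.932  1.657  0.275  1.293 -1.025] margin 0.3941955710427964
```

{"api": "move_arm", "payload": {"plan": [{"delta_pos": [0.017,-0.033,0.011],"turn": [0,0,-0.147],"fingers": 1},{"delta_pos": [0.034,-0.066,0.022],"turn": [0,0,-0.294],"fingers": 1},{"delta_pos": [0.051,-0.099,0.033],"turn": [0,0,-0.441],"fingers": 1},{"delta_pos": [0.067,-0.132,0.044],"turn": [0,0,-0.588],"fingers": 1},{"delta_pos": [0.084,-0.165,0.055],"turn": [0,0,-0.735],"fingers": 1},{"delta_pos": [0.101,-0.197,0.066],"turn": [0,0,-0.882],"fingers": 1},{"delta_pos": [0.118,-0.23,0.077],"turn": [0,0,-1.029],"fingers": 1},{"delta_pos": [0.135,-0.263,0.087],"turn": [0,0,-1.176],"fingers": 1},{"delta_pos": [0.135,-0.263,0.087],"turn": [0,0,-1.176],"fingers": 1}]}}

```text
clock: 33.12
position: [0.3886, -0.1577, 0.2146]
ee_rot: [0.783, 0.622, 0.0, 0.001]
ft_force: [-0.6, -0.7, 0.0]
grip_width: 0.297
grasp_force: 29.7
```

```bash
python3 -c "
from go import *
go([(.42,0,.215,-.24),(.40,.15,.215,-.24),(.4869,.2661,.21,-.24)],(),.045,.15)"
```

```text
now [ 0.389 -0.158  0.215 -0.229] q [ 0.756 -0.09  -0.45   1.983 -0.04   1.239  0.092] clock 33.125 grip 0.2965660053279928 29.749489724636078
1 [0.04, -0.001, -0.0] 0.003
2 [0.08, -0.003, -0.0] 0.005
3 [0.121, -0.004, -0.0] 0.008
4 [0.161, -0.005, -0.001] 0.011
5 [0.196, -0.019, -0.001] 0.011
6 [0.231, -0.032, -0.001] 0.011
7 [0.267, -0.045, -0.001] 0.011
8 [0.302, -0.059, -0.001] 0.011
9 [0.335, -0.044, 0.0] 0.011
10 [0.369, -0.03, 0.002] 0.011
11 [0.402, -0.015, 0.003] 0.011
12 [0.435, -0.001, 0.004] 0.011
end q [ 0.2    0.332 -0.935  1.657  0.276  1.294 -1.026] margin 0.39222076785724214
```

{"api": "move_arm", "payload": {"plan": [{"delta_pos": [0.04,-0.001,0],"turn": [0,0,0.003],"fingers": 1},{"delta_pos": [0.08,-0.003,0],"turn": [0,0,0.005],"fingers": 1},{"delta_pos": [0.121,-0.004,0],"turn": [0,0,0.008],"fingers": 1},{"delta_pos": [0.161,-0.005,0],"turn": [0,0,0.008],"fingers": 1},{"delta_pos": [0.196,-0.019,0],"turn": [0,0,0.008],"fingers": 1},{"delta_pos": [0.231,-0.032,0],"turn": [0,0,0.008],"fingers": 1},{"delta_pos": [0.267,-0.045,0],"turn": [0,0,0.008],"fingers": 1},{"delta_pos": [0.302,-0.059,0],"turn": [0,0,0.008],"fingers": 1},{"delta_pos": [0.335,-0.044,0],"turn": [0,0,0.008],"fingers": 1},{"delta_pos": [0.369,-0.03,0],"turn": [0,0,0.008],"fingers": 1},{"delta_pos": [0.402,-0.015,0],"turn": [0,0,0.008],"fingers": 1},{"delta_pos": [0.435,-0.001,0],"turn": [0,0,0.008],"fingers": 1}]}}

```text
clock: 34.62
position: [0.4896, 0.2624, 0.2146]
ee_rot: [0.789, 0.615, 0.0, 0.001]
ft_force: [0.2, -0.3, -0.8]
grip_width: 0.296
grasp_force: 29.8
```

{"api": "move_arm", "payload": {"plan": [{"delta_pos": [0,0,0],"turn": [0,0,0],"fingers": 1},{"delta_pos": [0,0,0.02],"turn": [0,0,0],"fingers": 1},{"delta_pos": [0,0,0.05],"turn": [0,0,0],"fingers": 1},{"delta_pos": [0,0,0.06],"turn": [0,0,0],"fingers": 1},{"delta_pos": [0,0,0.06],"turn": [0,0,0],"fingers": 1},{"delta_pos": [0,0,0.06],"turn": [0,0,0],"fingers": 1}]}}

```text
clock: 35.38
position: [0.489, 0.2618, 0.1548]
ee_rot: [0.788, 0.616, 0.0, 0.001]
ft_force: [-0.7, -0.3, 0.1]
grip_width: 0.296
grasp_force: 29.8
```

```bash
python3 -c "
from go import *
from workcell import camera
import cv2
c=camera('scene');cv2.imwrite('pics/a8.png',cv2.resize(c['color'][180:290,170:300,::-1],None,fx=5,fy=5))
go([(.4869,.2661,.067,-.24)],(),.02)
print(Ro.from_quat(get_obs()['ee_rot']).as_matrix()[:,2])"
```

```text
now [ 0.489  0.262  0.155 -0.244] q [ 0.185  0.385 -0.914  1.723  0.327  1.194 -1.061] clock 35.425 grip 0.2955556885289936 29.753922522068024
1 [0.001, -0.001, 0.018] -0.001
2 [0.001, -0.001, 0.035] -0.002
3 [0.002, -0.002, 0.053] -0.003
4 [0.003, -0.003, 0.07] -0.003
5 [0.004, -0.003, 0.088] -0.004
end q [ 0.124  0.494 -0.859  1.8    0.428  1.046 -1.136] margin 0.5555864068377029
[ 0.002 -0.001 -1.   ]
```

View pics/a8.png

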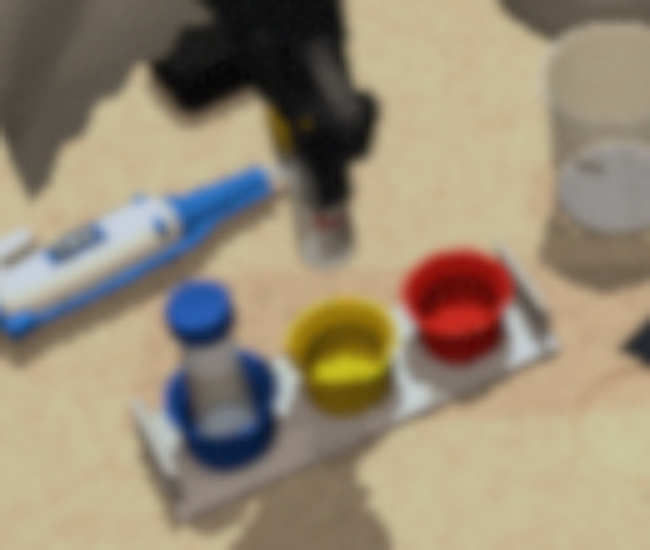

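The yellow vial hangs upright at (325,230) above the yellow cup at (342,345), and the blue vial is still standing. I correct by 4 mm and lower it.

{"api": "move_arm", "payload": {"plan": [{"delta_pos": [0.003,-0.002,0.01],"turn": [0,0,0],"fingers": 1},{"delta_pos": [0.004,-0.003,0.025],"turn": [0,0,0],"fingers": 1},{"delta_pos": [0.004,-0.003,0.042],"turn": [0,0,0],"fingers": 1},{"delta_pos": [0.004,-0.003,0.06],"turn": [0,0,0],"fingers": 1},{"delta_pos": [0.004,-0.003,0.075],"turn": [0,0,0],"fingers": 1},{"delta_pos": [0.004,-0.003,0.082],"turn": [0,0,0],"fingers": 1},{"delta_pos": [0.004,-0.003,0.083],"turn": [0,0,0],"fingers": 1},{"delta_pos": [0.004,-0.003,0.083],"turn": [0,0,0],"fingers": 1},{"delta_pos": [0.004,-0.003,0.083],"turn": [0,0,0],"fingers": 1}]}}

```text
clock: 36.55
position: [0.4871, 0.2665, 0.0713]
ee_rot: [0.788, 0.616, 0.0, 0.001]
ft_force: [-0.2, -0.2, -0.3]
grip_width: 0.293
grasp_force: 29.8
```

{"api": "move_arm", "payload": {"plan": [{"delta_pos": [0,0,0.001],"turn": [0,0,0],"fingers": 1},{"delta_pos": [0,0,0.003],"turn": [0,0,0],"fingers": 1},{"delta_pos": [0,0,0.004],"turn": [0,0,0],"fingers": 1},{"delta_pos": [0,0,0.004],"turn": [0,0,0],"fingers": 1}]}}

```text
clock: 37.05
position: [0.487, 0.2665, 0.0677]
ee_rot: [0.788, 0.616, -0.0, 0.001]
ft_force: [-3.1, -2.3, 10.4]
grip_width: 0.298
grasp_force: 31.0
```

The yellow vial is seated at the expected height. I release, lift and plan the way to red.

{"api": "move_arm", "payload": {"plan": [{"delta_pos": [0,0,-0.001],"turn": [0,0,0],"fingers": 0.65},{"delta_pos": [0,0,-0.001],"turn": [0,0,0],"fingers": 0.5},{"delta_pos": [0,0,-0.001],"turn": [0,0,0],"fingers": 0.3},{"delta_pos": [0,0,-0.001],"turn": [0,0,0],"fingers": 0.3},{"delta_pos": [0,0,-0.01],"turn": [0,0,0],"fingers": 0.3},{"delta_pos": [0,0,-0.03],"turn": [0,0,0],"fingers": 0.3},{"delta_pos": [0,0,-0.06],"turn": [0,0,0],"fingers": 0.3},{"delta_pos": [0,0,-0.1],"turn": [0,0,0],"fingers": 0.3},{"delta_pos": [0,0,-0.13],"turn": [0,0,0],"fingers": 0.3},{"delta_pos": [0,0,-0.145],"turn": [0,0,0],"fingers": 0.3},{"delta_pos": [0,0,-0.145],"turn": [0,0,0],"fingers": 0.3}]}}

```text
clock: 38.42
position: [0.4871, 0.2666, 0.2128]
ee_rot: [0.788, 0.616, 0.001, 0.001]
ft_force: [1.4, 0.3, -1.5]
grip_width: 0.702
grasp_force: 0.0
```

```bash
python3 -c "
from go import *
from h import big,onplane
from workcell import camera
c=camera('scene');p,s,_=big(c,(403,117,423,134),'red');print(p,onplane(c,p,.0895))
L=[(.40,.15,.21,-.24),(.42,0,.21,-.24),(.39,-.16,.21,-.24)];C=(.442,-.3585)
RD=(.4715,.2081)
go(L+[(*C,.16,-.24)],[(*C,.06,-.24),(*C,.21,-.24)]+L[::-1]+[(*RD,.21,-.24),(*RD,.067,-.24)],.055)"
```

```text
[413.227 125.125] [ 0.443 -0.361  0.09 ]
now [ 0.487  0.266  0.212 -0.244] q [ 0.202  0.333 -0.941  1.654  0.279  1.298 -1.033] clock 38.475 grip 0.7000038370764435 0.0
1 [-0.045, -0.019, 0.001] -0.001
2 [-0.089, -0.037, 0.001] -0.003
3 [-0.134, -0.056, 0.002] -0.004
4 [-0.181, -0.037, 0.002] -0.004
5 [-0.228, -0.019, 0.002] -0.004
6 [-0.274, -0.0, 0.002] -0.004
7 [-0.329, 0.003, 0.002] -0.004
8 [-0.383, 0.006, 0.002] -0.004
9 [-0.437, 0.009, 0.002] -0.004
10 [-0.482, 0.034, 0.015] -0.004
11 [-0.527, 0.058, 0.027] -0.004
12 [-0.572, 0.083, 0.04] -0.004
13 [-0.617, 0.108, 0.052] -0.004
end q [ 0.926  0.297 -0.382  1.701  0.119  1.167  0.272] margin 0.3980291150838841
rest end [ 0.28   0.422 -0.91   1.899  0.392  1.01  -1.042] margin 0.39797427071506136 min j [ 0.28  -0.102 -1.001  1.642 -0.076  0.977 -1.042] max [ 0.932  0.422 -0.366  1.995  0.392  1.265  0.286]
```

{"api": "move_arm", "payload": {"plan": [{"delta_pos": [-0.045,-0.019,0],"turn": [0,0,0],"fingers": 0.3},{"delta_pos": [-0.089,-0.037,0],"turn": [0,0,0],"fingers": 0.3},{"delta_pos": [-0.134,-0.056,0],"turn": [0,0,0],"fingers": 0.3},{"delta_pos": [-0.181,-0.037,0],"turn": [0,0,0],"fingers": 0.3},{"delta_pos": [-0.228,-0.019,0],"turn": [0,0,0],"fingers": 0.3},{"delta_pos": [-0.274,0,0],"turn": [0,0,0],"fingers": 0.3},{"delta_pos": [-0.329,0.003,0],"turn": [0,0,0],"fingers": 0.3},{"delta_pos": [-0.383,0.006,0],"turn": [0,0,0],"fingers": 0.3},{"delta_pos": [-0.437,0.009,0],"turn": [0,0,0],"fingers": 0.3},{"delta_pos": [-0.482,0.034,0],"turn": [0,0,0],"fingers": 0.3},{"delta_pos": [-0.527,0.058,0.01],"turn": [0,0,0],"fingers": 0.3},{"delta_pos": [-0.572,0.083,0.02],"turn": [0,0,0],"fingers": 0.3}]}}

```text
clock: 39.98
position: [0.4287, -0.3101, 0.1906]
ee_rot: [0.788, 0.616, -0.001, -0.001]
ft_force: [0.7, -0.5, 0.8]
grip_width: 0.701
grasp_force: 0.0
```

{"api": "move_arm", "payload": {"plan": [{"delta_pos": [-0.035,0.02,0.01],"turn": [0,0,0],"fingers": 0.3},{"delta_pos": [-0.045,0.025,0.025],"turn": [0,0,0],"fingers": 0.3},{"delta_pos": [-0.045,0.025,0.03],"turn": [0,0,0],"fingers": 0.3},{"delta_pos": [-0.045,0.025,0.03],"turn": [0,0,0],"fingers": 0.3},{"delta_pos": [-0.045,0.025,0.03],"turn": [0,0,0],"fingers": 0.3}]}}

```text
clock: 40.6
position: [0.4428, -0.3575, 0.1631]
ee_rot: [0.787, 0.616, -0.0, 0.001]
ft_force: [-0.1, -0.4, -0.3]
grip_width: 0.699
grasp_force: 0.0
```

```bash
python3 -c "
from go import *
go([(.442,-.3585,.061,-.24)],(),.02)"
```

```text
now [ 0.443 -0.358  0.163 -0.243] q [ 0.938  0.295 -0.4    1.698  0.124  1.172  0.262] clock 40.6 grip 0.6994594841649564 0.0
1 [-0.0, -0.0, 0.017] -0.0
2 [-0.0, -0.0, 0.034] -0.001
3 [-0.0, -0.0, 0.051] -0.001
4 [-0.001, -0.0, 0.068] -0.002
5 [-0.001, -0.001, 0.085] -0.002
6 [-0.001, -0.001, 0.102] -0.003
end q [ 0.921  0.41  -0.382  1.786  0.18   0.98   0.227] margin 0.6344154473202064
```

{"api": "move_arm", "payload": {"plan": [{"delta_pos": [-0.001,0,0.017],"turn": [0,0,0],"fingers": 0.3},{"delta_pos": [-0.001,-0.001,0.04],"turn": [0,0,0],"fingers": 0.3},{"delta_pos": [-0.001,-0.001,0.065],"turn": [0,0,0],"fingers": 0.3},{"delta_pos": [-0.001,-0.001,0.088],"turn": [0,0,0],"fingers": 0.3},{"delta_pos": [-0.001,-0.001,0.102],"turn": [0,0,0],"fingers": 0.3},{"delta_pos": [-0.001,-0.001,0.102],"turn": [0,0,0],"fingers": 0.3},{"delta_pos": [-0.001,-0.001,0.102],"turn": [0,0,0],"fingers": 0.55},{"delta_pos": [-0.001,-0.001,0.102],"turn": [0,0,0],"fingers": 1},{"delta_pos": [-0.001,-0.001,0.102],"turn": [0,0,0],"fingers": 1},{"delta_pos": [-0.001,-0.001,0.102],"turn": [0,0,0],"fingers": 1}]}}

```text
clock: 41.85
position: [0.4416, -0.3596, 0.0611]
ee_rot: [0.788, 0.616, -0.0, 0.001]
ft_force: [-1.0, 0.9, 4.3]
grip_width: 0.3
grasp_force: 30.0
```

{"api": "move_arm", "payload": {"plan": [{"delta_pos": [0,0,-0.01],"turn": [0,0,0],"fingers": 1},{"delta_pos": [0,0,-0.025],"turn": [0,0,0],"fingers": 1},{"delta_pos": [0,0,-0.05],"turn": [0,0,0],"fingers": 1},{"delta_pos": [0,0,-0.08],"turn": [0,0,0],"fingers": 1},{"delta_pos": [0,0,-0.11],"turn": [0,0,0],"fingers": 1},{"delta_pos": [0,0,-0.14],"turn": [0,0,0],"fingers": 1},{"delta_pos": [0,0,-0.15],"turn": [0,0,0],"fingers": 1},{"delta_pos": [0,0,-0.15],"turn": [0,0,0],"fingers": 1}]}}

```text
clock: 42.85
position: [0.4413, -0.3592, 0.2107]
ee_rot: [0.788, 0.616, -0.0, 0.001]
ft_force: [0.4, 0.6, -0.2]
grip_width: 0.294
grasp_force: 29.8
```

```bash
python3 -c "
from go import *
L=[(.40,.15,.21,-.24),(.42,0,.21,-.24),(.39,-.16,.21,-.24)]
RD=(.4715,.2081)
go(L[::-1]+[(*RD,.21,-.24)],[(*RD,.067,-.24)],.05)"
```

```text
now [ 0.441 -0.359  0.211 -0.244] q [ 0.946  0.256 -0.404  1.641  0.106  1.265  0.279] clock 42.85 grip 0.29427770805821984 29.80104088783264
1 [0.036, -0.02, 0.0] -0.001
2 [0.072, -0.039, 0.0] -0.002
3 [0.109, -0.059, 0.0] -0.002
4 [0.145, -0.078, 0.0] -0.003
5 [0.181, -0.098, 0.0] -0.004
6 [0.222, -0.1, 0.0] -0.004
7 [0.262, -0.103, 0.0] -0.004
8 [0.303, -0.105, 0.0] -0.004
9 [0.343, -0.107, 0.0] -0.004
10 [0.379, -0.121, 0.0] -0.004
11 [0.414, -0.135, 0.0] -0.004
12 [0.449, -0.149, -0.0] -0.004
13 [0.484, -0.163, -0.0] -0.004
14 [0.521, -0.135, -0.0] -0.004
15 [0.558, -0.108, -0.0] -0.004
end q [ 0.399  0.242 -1.013  1.752  0.215  1.266 -0.906] margin 0.39768886765119116
rest end [ 0.29   0.427 -0.923  1.899  0.4    1.012 -1.048] margin 0.4574913052782841 min j [ 0.29   0.242 -1.013  1.752  0.215  1.012 -1.048] max [ 0.399  0.427 -0.923  1.899  0.4    1.266 -0.906]
```

{"api": "move_arm", "payload": {"plan": [{"delta_pos": [0.025,-0.014,0],"turn": [0,0,0],"fingers": 1},{"delta_pos": [0.06,-0.033,0],"turn": [0,0,0],"fingers": 1},{"delta_pos": [0.1,-0.054,0],"turn": [0,0,0],"fingers": 1},{"delta_pos": [0.14,-0.076,0],"turn": [0,0,0],"fingers": 1},{"delta_pos": [0.181,-0.098,0],"turn": [0,0,0],"fingers": 1},{"delta_pos": [0.222,-0.1,0],"turn": [0,0,0],"fingers": 1},{"delta_pos": [0.262,-0.103,0],"turn": [0,0,0],"fingers": 1},{"delta_pos": [0.303,-0.105,0],"turn": [0,0,0],"fingers": 1},{"delta_pos": [0.343,-0.107,0],"turn": [0,0,0],"fingers": 1},{"delta_pos": [0.379,-0.121,0],"turn": [0,0,0],"fingers": 1},{"delta_pos": [0.414,-0.135,0],"turn": [0,0,0],"fingers": 1},{"delta_pos": [0.449,-0.149,0],"turn": [0,0,0],"fingers": 1}]}}

```text
clock: 44.35
position: [0.4042, 0.1135, 0.2088]
ee_rot: [0.788, 0.616, -0.001, -0.0]
ft_force: [0.6, -0.2, -1.0]
grip_width: 0.294
grasp_force: 29.8
```

```bash
python3 -c "
from go import *
RD=(.4715,.2081)
go([(.40,.15,.21,-.24),(*RD,.21,-.24),(*RD,.152,-.24)],[(*RD,.067,-.24)],.04)"
```

```text
now [ 0.404  0.114  0.209 -0.244] q [ 0.586 -0.086 -0.905  1.97  -0.071  1.227 -0.538] clock 44.35 grip 0.2935311773441232 29.78138118982315
1 [0.034, -0.013, -0.001] -0.004
2 [0.059, 0.006, -0.001] -0.004
3 [0.084, 0.024, -0.001] -0.004
4 [0.108, 0.042, -0.001] -0.004
5 [0.108, 0.042, 0.028] -0.004
6 [0.108, 0.043, 0.057] -0.004
end q [ 0.361  0.308 -0.986  1.822  0.28   1.16  -0.957] margin 0.4140547095440276
rest end [ 0.289  0.427 -0.922  1.899  0.399  1.012 -1.047] margin 0.4837573735860109 min j [ 0.289  0.308 -0.986  1.822  0.28   1.012 -1.047] max [ 0.361  0.427 -0.922  1.899  0.399  1.16  -0.957]
```

{"api": "move_arm", "payload": {"plan": [{"delta_pos": [0.034,-0.013,0],"turn": [0,0,0],"fingers": 1},{"delta_pos": [0.059,0.006,0],"turn": [0,0,0],"fingers": 1},{"delta_pos": [0.084,0.024,0],"turn": [0,0,0],"fingers": 1},{"delta_pos": [0.104,0.039,0],"turn": [0,0,0],"fingers": 1},{"delta_pos": [0.108,0.042,0.01],"turn": [0,0,0],"fingers": 1},{"delta_pos": [0.108,0.042,0.035],"turn": [0,0,0],"fingers": 1},{"delta_pos": [0.108,0.042,0.055],"turn": [0,0,0],"fingers": 1},{"delta_pos": [0.108,0.042,0.055],"turn": [0,0,0],"fingers": 1},{"delta_pos": [0.108,0.042,0.055],"turn": [0,0,0],"fingers": 1}]}}

```text
clock: 45.48
position: [0.4721, 0.2071, 0.1553]
ee_rot: [0.788, 0.616, -0.0, 0.001]
ft_force: [-0.1, 0.2, -0.3]
grip_width: 0.301
grasp_force: 29.8
```

```bash
python3 -c "
from go import *
from workcell import camera
import cv2
c=camera('scene');cv2.imwrite('pics/a9.png',cv2.resize(c['color'][180:290,170:300,::-1],None,fx=5,fy=5))
go([(.4715,.2081,.067,-.24)],(),.02)"
```

```text
now [ 0.472  0.207  0.156 -0.244] q [ 0.368  0.307 -0.994  1.817  0.28   1.167 -0.96 ] clock 45.525 grip 0.29300499848904143 29.78214204311371
1 [0.0, -0.0, 0.018] -0.001
2 [0.0, -0.0, 0.035] -0.002
3 [0.0, -0.001, 0.053] -0.002
4 [0.001, -0.001, 0.071] -0.003
5 [0.001, -0.001, 0.089] -0.004
end q [ 0.294  0.429 -0.928  1.899  0.403  1.013 -1.05 ] margin 0.47606759366284557
```

View pics/a9.png

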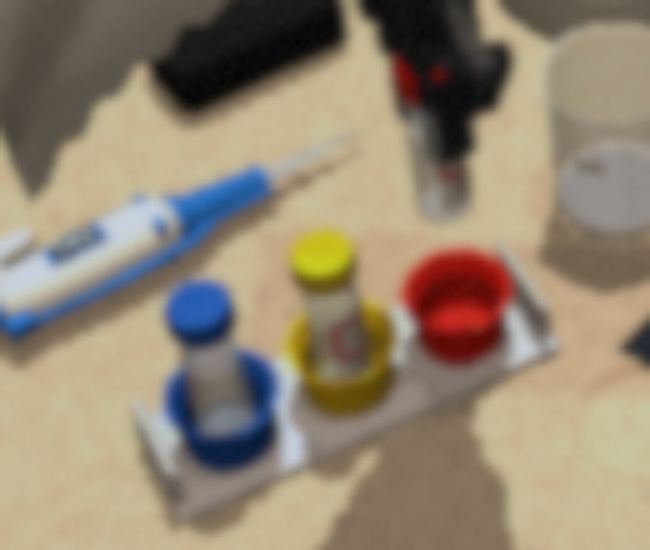

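The blue and yellow vials stand home, and the red one hangs at (440,180) over the red cup at (458,300). I lower it.

{"api": "move_arm", "payload": {"plan": [{"delta_pos": [0.001,-0.001,0.012],"turn": [0,0,0],"fingers": 1},{"delta_pos": [0.001,-0.001,0.03],"turn": [0,0,0],"fingers": 1},{"delta_pos": [0.001,-0.001,0.05],"turn": [0,0,0],"fingers": 1},{"delta_pos": [0.001,-0.001,0.068],"turn": [0,0,0],"fingers": 1},{"delta_pos": [0.001,-0.001,0.08],"turn": [0,0,0],"fingers": 1},{"delta_pos": [0.001,-0.001,0.084],"turn": [0,0,0],"fingers": 1},{"delta_pos": [0.001,-0.001,0.085],"turn": [0,0,0],"fingers": 1},{"delta_pos": [0.001,-0.001,0.085],"turn": [0,0,0],"fingers": 1},{"delta_pos": [0.001,-0.001,0.085],"turn": [0,0,0],"fingers": 1}]}}

```text
clock: 46.65
position: [0.4716, 0.2084, 0.0703]
ee_rot: [0.788, 0.616, 0.0, 0.001]
ft_force: [-0.7, 0.2, -0.5]
grip_width: 0.294
grasp_force: 29.8
```

{"api": "move_arm", "payload": {"plan": [{"delta_pos": [0,0,0.001],"turn": [0,0,0],"fingers": 1},{"delta_pos": [0,0,0.003],"turn": [0,0,0],"fingers": 1},{"delta_pos": [0,0,0.004],"turn": [0,0,0],"fingers": 1},{"delta_pos": [0,0,0.004],"turn": [0,0,0],"fingers": 1}]}}

```text
clock: 47.15
position: [0.4716, 0.2086, 0.067]
ee_rot: [0.788, 0.616, -0.0, 0.001]
ft_force: [-4.2, -2.5, 15.6]
grip_width: 0.296
grasp_force: 31.5
```

The red vial is seated. I release, lift clear and check everything.

{"api": "move_arm", "payload": {"plan": [{"delta_pos": [0,0,-0.001],"turn": [0,0,0],"fingers": 0.65},{"delta_pos": [0,0,-0.001],"turn": [0,0,0],"fingers": 0.5},{"delta_pos": [0,0,-0.001],"turn": [0,0,0],"fingers": 0.3},{"delta_pos": [0,0,-0.001],"turn": [0,0,0],"fingers": 0.3},{"delta_pos": [0,0,-0.01],"turn": [0,0,0],"fingers": 0.3},{"delta_pos": [0,0,-0.03],"turn": [0,0,0],"fingers": 0.3},{"delta_pos": [0,0,-0.06],"turn": [0,0,0],"fingers": 0.3},{"delta_pos": [0,0,-0.1],"turn": [0,0,0],"fingers": 0.3},{"delta_pos": [0,0,-0.14],"turn": [0,0,0],"fingers": 0.3},{"delta_pos": [0,0,-0.18],"turn": [0,0,0],"fingers": 0.3},{"delta_pos": [0,0,-0.2],"turn": [0,0,0],"fingers": 0.3},{"delta_pos": [0,0,-0.2],"turn": [0,0,0],"fingers": 0.3}]}}

```text
clock: 48.65
position: [0.4717, 0.2092, 0.2682]
ee_rot: [0.788, 0.616, 0.001, 0.001]
ft_force: [0.1, -0.0, -0.9]
grip_width: 0.707
grasp_force: 0.0
```

Run:
```python
from h import *;from workcell import camera,get_obs
c=camera('scene');a=c['color'][100:290,170:450,::-1];cv2.imwrite('pics/fin.png',cv2.resize(a,None,fx=2.8,fy=2.8,interpolation=cv2.INTER_CUBIC))
for n,r,z in(('blue',(200,233,222,252),.0955),('yellow',(226,223,246,240),.0955),('red',(250,212,272,230),.0955),('black',(394,124,408,140),.0925)):
    p,s,_=big(c,r,n);print(n,p,s[4],onplane(c,p,z))
print(get_obs()['clock'],get_obs()['position'])
```

```text
blue [209.4417 242.125 ] 120 [0.5027 0.3244 0.0955]
yellow [233.6555 231.3445] 119 [0.4894 0.2676 0.0955]
red [258.246  221.5317] 126 [0.4726 0.2094 0.0955]
black [400.4821 130.8571] 56 [ 0.451  -0.3081  0.0925]
48.7 [0.4713 0.2087 0.2667]
```

View pics/fin.png

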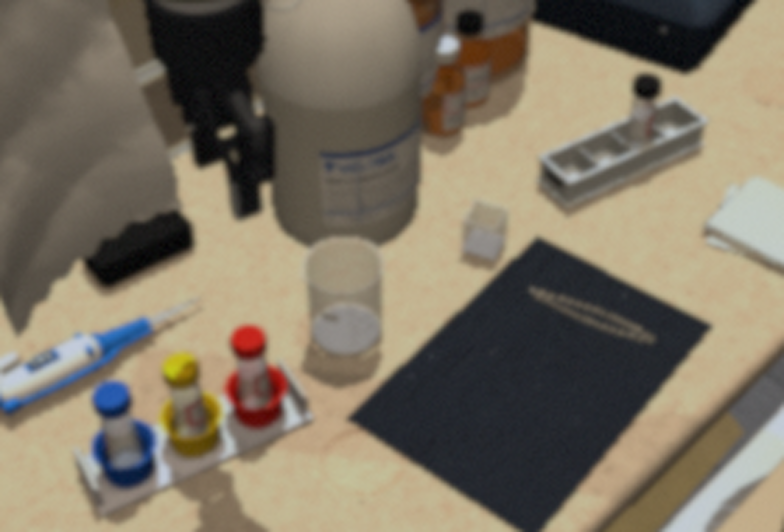

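All four vials stand upright in their places: blue (113,430), yellow (183,400), red (248,370) and black (645,105) in the padded compartment. The beaker (345,300) and the cell (485,233) have not moved, so I hand in.

```bash
python3 -c "
from workcell import hand_in
print(hand_in())"
```

```text
the job is handed in; nothing more can be done
None
```

The job is handed in at about 49 s: the black vial stands on the foam pad, the blue, yellow and red vials are each home in their own cups and released, and the beaker and cell look unmoved; on the first carry of the yellow vial the arm ran onto two joint limits without touching anything, so I rerouted it.

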